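# Finish the drying rack and hang the beakers upside down

## Task

First finish the drying rack: take the two wooden posts from their caddy and push one down onto each stub, fully home, with its hole on the button's side so that the spring button pops out through the hole. Then hang every steel beaker that is lying on the shelf upside down on the rack to dry, one to a peg or post, so that it rests upright on the top of it and is let go. Leave the cube and the prism where they are.

Things in the scene. Friction and masses are not known exactly. Their poses are not given: they have to be found in the camera images.
- rack: fixed wooden drying rack: base board 100 (x) x 360 (y) x 20 high, origin at the centre of its underside. In the middle stands a fixed square wooden peg 28 x 28 whose top is 140 above the table; 125 to either side along y are the two short grey stubs that take the posts. The +x side faces away from the robot.
- peg_top (a point): centre of the top of the fixed middle peg (140 above the table)
- stub_left (a point): foot of the left stub (+y side of the rack): centre of the stub where it leaves the top of the base board. The stub is 16 x 16 and rises 50 above this point. Axes as the rack's.
- stub_right (a point): foot of the right stub (-y side of the rack): centre of the stub where it leaves the top of the base board. The stub is 16 x 16 and rises 50 above this point. Axes as the rack's.
- button_left (a joint): sprung steel button of the left stub, travel in m: 0 out, 0.0095 fully in. It sticks out 8 mm on the stub's rack-+x face, nose 22 mm above the board, ramped above that up to 43 mm. A post coming down pushes it in about 0.006 (1 to 3 N spring; up to 10 N downward push); with the post home and its hole over the button it springs out below 0.002
- button_right (a joint): sprung steel button of the right stub, travel in m: 0 out, 0.0095 fully in. It sticks out 8 mm on the stub's rack-+x face, nose 22 mm above the board, ramped above that up to 43 mm. A post coming down pushes it in about 0.006 (1 to 3 N spring; up to 10 N downward push); with the post home and its hole over the button it springs out below 0.002
- caddy: fixed wooden block 54 (x) x 104 (y) x 30 high with two square wells 34 x 34, 25 deep, centred 25 to either side along y; origin at the centre of its underside; the posts stand in them, their x along the caddy's x
- post_a: loose wooden square tube 28 x 28 x 120 long, walls 4, inside 20 x 20, about 0.07 kg, open at the bottom, capped at the top. Origin at the centre of the bottom end, z up the tube. A hole 12 wide goes through its +x face, 16 to 40 above the bottom end. Starts upright in a caddy well, bottom 5 above the table, hole facing away from the robot.
- post_b: loose wooden square tube 28 x 28 x 120 long, walls 4, inside 20 x 20, about 0.07 kg, open at the bottom, capped at the top. Origin at the centre of the bottom end, z up the tube. A hole 12 wide goes through its +x face, 16 to 40 above the bottom end. Starts upright in a caddy well, bottom 5 above the table, hole facing away from the robot.
- post_a_top (a point): centre of the top end of post_a, 120 above its origin; 140 above the table when the post is home on a stub
- post_b_top (a point): centre of the top end of post_b, 120 above its origin; 140 above the table when the post is home on a stub
- beaker_a: steel square-sided beaker, outside 52 x 52 x 90 long, walls 4, floor 5, inside 85 deep, about 0.12 kg. Origin at the middle of the outer block; x runs along its length from the open mouth (-x end) to the closed end (+x end). Starts lying on a flat side, mouth roughly towards the robot; hung upside down, x points straight up. None if absent or held.
- beaker_b: steel square-sided beaker, outside 52 x 52 x 90 long, walls 4, floor 5, inside 85 deep, about 0.12 kg. Origin at the middle of the outer block; x runs along its length from the open mouth (-x end) to the closed end (+x end). Starts lying on a flat side, mouth roughly towards the robot; hung upside down, x points straight up. None if absent or held.
- beaker_c: steel square-sided beaker, outside 52 x 52 x 90 long, walls 4, floor 5, inside 85 deep, about 0.12 kg. Origin at the middle of the outer block; x runs along its length from the open mouth (-x end) to the closed end (+x end). Starts lying on a flat side, mouth roughly towards the robot; hung upside down, x points straight up. None if absent or held.
- beaker_a_floor (a point): centre of the inner floor of beaker_a, 40 from its origin along its +x; it rests on the top of the peg or post when hung
- beaker_b_floor (a point): centre of the inner floor of beaker_b, 40 from its origin along its +x; it rests on the top of the peg or post when hung
- beaker_c_floor (a point): centre of the inner floor of beaker_c, 40 from its origin along its +x; it rests on the top of the peg or post when hung
- cube: loose green wooden cube, 45, origin at the centre of its underside; a bystander
- prism: loose orange prism standing on end, 60 high and about 50 across, origin at the centre of its underside; a bystander

How it is judged:
On the way, in this order (a step that is already met when the one before it is completed fails the run):
1. both posts fully home on the stubs with the buttons popped through (((horizontal distance between post_a and stub_left below 0.005 m and z of post_a in the frame of stub_left below 0.004 m and angle between post_a's own z axis and vertical below 0.06 rad and value of joint button_left below 0.002 m) or (horizontal distance between post_a and stub_right below 0.005 m and z of post_a in the frame of stub_right below 0.004 m and angle between post_a's own z axis and vertical below 0.06 rad and value of joint button_right below 0.002 m)) and ((horizontal distance between post_b and stub_left below 0.005 m and z of post_b in the frame of stub_left below 0.004 m and angle between post_b's own z axis and vertical below 0.06 rad and value of joint button_left below 0.002 m) or (horizontal distance between post_b and stub_right below 0.005 m and z of post_b in the frame of stub_right below 0.004 m and angle between post_b's own z axis and vertical below 0.06 rad and value of joint button_right below 0.002 m))), for 0.2 s.
2. every beaker present hung upside down on the peg or a post (((horizontal distance between beaker_a_floor and peg_top below 0.014 m and z of beaker_a_floor in the frame of peg_top between -0.006 and 0.006 m) or (horizontal distance between beaker_a_floor and post_a_top below 0.014 m and z of beaker_a_floor in the frame of post_a_top between -0.006 and 0.006 m) or (horizontal distance between beaker_a_floor and post_b_top below 0.014 m and z of beaker_a_floor in the frame of post_b_top between -0.006 and 0.006 m)) and angle between each of beaker_a, beaker_b, beaker_c's own x axis and vertical below 0.12 rad and linear speed of each of beaker_a, beaker_b, beaker_c below 0.02 m/s and ((horizontal distance between beaker_b_floor and peg_top below 0.014 m and z of beaker_b_floor in the frame of peg_top between -0.006 and 0.006 m) or (horizontal distance between beaker_b_floor and post_a_top below 0.014 m and z of beaker_b_floor in the frame of post_a_top between -0.006 and 0.006 m) or (horizontal distance between beaker_b_floor and post_b_top below 0.014 m and z of beaker_b_floor in the frame of post_b_top between -0.006 and 0.006 m)) and ((horizontal distance between beaker_c_floor and peg_top below 0.014 m and z of beaker_c_floor in the frame of peg_top between -0.006 and 0.006 m) or (horizontal distance between beaker_c_floor and post_a_top below 0.014 m and z of beaker_c_floor in the frame of post_a_top between -0.006 and 0.006 m) or (horizontal distance between beaker_c_floor and post_b_top below 0.014 m and z of beaker_c_floor in the frame of post_b_top between -0.006 and 0.006 m))), for 0.2 s.
At the end, for the whole second after the job is handed in: Each post on its own stub: within 4 mm of the board, 5 mm of the axis, 0.06 rad of upright, button out within 2 mm. Every beaker present upside down on the peg or a post: within 0.12 rad of upright, inner floor within 6 mm in height and 14 mm sideways of that top, at rest (all of step 1 and all of step 2); the robot touches nothing.
It fails at once if the cube is moved more than 3 cm (distance of cube from where it was at the start of the episode above 0.03 m).
It fails at once if the prism is moved more than 3 cm (distance of prism from where it was at the start of the episode above 0.03 m).
Of beaker_a, beaker_b, beaker_c only 2 to 3 are there at a start; the rules pass over those that are not, and their reading is None.
At some moment in a run one of beaker_a, beaker_b, beaker_c may be knocked a few centimetres aside while the robot is not near it.
It also fails if it takes over 200 s, if anything falls off the work surface, if the arm or the gripper's body presses on something with over 40 N, if the wrist force passes 120 N, or if a joint passes its speed limit or range.

## Robot

A 6-joint arm with a two-finger parallel gripper is mounted at the origin on the work surface. World frame = base frame: x ahead of the robot, y to its left, z up, the work surface at z = 0. Lengths are in m, angles in rad, forces in N, time in s.
With the tool pointing down it reaches from about 0.35 to 0.95 m from the base axis. Payload 17.4 kg.
Tool frame: the origin (TCP) lies midway between the tips of the shut fingers; the grasp point (between the pads) lies 19 mm behind it; z points along the fingers, y is the line along which they close (so a half turn about z gives the same grasp; the last joint's range is limited). The gripper opens to 93 mm and grips with 3 to 60 N. Pads are 15 mm wide; open, the fingers measure 128 mm over their backs; the gripper's body (75 mm by 188 mm) begins 65 mm behind the grasp point.
Start: joints at [-1.142, 0.116, 1.442, -0, 1.584, -0.038], TCP at [0.304, -0.603, 0.219] pointing down, gripper open.
Joint ranges: [-2.83, 2.83], [-0.83, 2.19], [0.07, 2.5], [-1.14, 4.28], [0.01, 3], [-2.97, 2.97]. Speed limits (rad/s): [1.89, 1.89, 2.22, 3.14, 3.14, 3.14].

## Interface

Orientations are given as a rotation vector (axis times angle).
In Python, from workcell import bot, read_camera gives the robot as it stands. The module is installed in compiled form; this text tells all that it offers.
- The arm moves only by the tool send_rows, never from a script. Its argument "plan" is a list of rows, each an object of numbers: "x", "y", "z": the shift along the tool's x, y, z normalised to -1 to 1, where 1 is 30 cm; "roll": the turn about the tool's z normalised to -1 to 1, where 1 is 2 pi rad. A call has 1 to 5 rows; each row is the pose to reach, as a shift and turn from the pose commanded when the call began, along the tool's axes at that moment, turning the shorter way round; what a row does not reach only later rows make up. A row lasts 1/8 s, in which the tool goes at most 62.5 mm and 10.7 degrees, less where a joint would pass 70% of its speed; a pose out of reach is approached as far as the arm can. A call with a number of a shift or a turn outside -1 to 1 is refused whole. A call with a gripper value outside its range is refused whole. "gripper" is the finger opening in mm, from 0 to 93, set as the call begins (left out, the last holds). The fingers move at their own pace and stop on an object; "grip_force" is the grip in N (left out, the last holds). Time passes only in rows, so rows that repeat a pose let the fingers close. It gives the time, the measured TCP pose, the force, the opening and the grip force at its end, in the units of the state.
- bot.read_state(): the state, without advancing time (a new reading comes with each control period).
- read_camera(name): name is "scene" or "top"; returns a dict with "img" (384x512x3 uint8, blue, green, red), "fx", "fy", "cx", "cy" (pixels), "R" (3x3) and "t" (3): a world point X has camera coordinates R X + t. Camera axes: x right, y down, z forward; pixel columns grow to the right and rows downward; lengths in m; the calibration is good to about 2 mm. A picture is of the moment at which its call begins. There is no depth.
- bot.job_done(): hands the job in; it is judged then, once.
The state is a dict: "clock": time; "joints": joint angles; "qd": joint speeds; "effort": joint torques, N m; "ee_pos": TCP position; "tool_rot": TCP orientation; "force": force on the tool from outside, world axes, zero at the start; "moment": the same for the moment, N m; "grip_width": finger opening in m; "grasp_force": force on a finger pad.
Only numpy, scipy, OpenCV 4.12 (cv2) and the standard library are available. Lean on these libraries where they do the work, as an engineer would, in place of code of your own. Each camera call takes 0.05 s, during which the arm holds its last target. There are 200 camera calls.

## Working session

There is one attempt and no reset: what is moved stays moved. The work goes in short steps, Python scripts to look and compute and a tool call to move; the robot and the scene stay as the last step left them, time stands still between calls to the robot, and variables do not carry over. Pictures are saved under pics/ and viewed, at most 14 in all, crops included, and the job is handed in when it is done.

Besides the shell and the picture viewer there is one more tool, called after "Request:" by a JSON object that holds its "fn" and its "kwargs". send_rows: Moves the arm, as the interface text tells. Its arguments: {"type":"object","properties":{"plan":{"type":"array"},"gripper":{"type":"number"},"grip_force":{"type":"number"}},"required":["plan"]}

```bash
mkdir -p pics
python3 - <<'E'
from workcell import bot, read_camera
import cv2,numpy as np
for n in("scene","top"):
    c=read_camera(n);cv2.imwrite(f"pics/{n}0.png",c["img"]);print(n,c["fx"],c["cx"],c["cy"],np.round(c["R"],3).tolist(),np.round(c["t"],3), -c["R"].T@c["t"])
print(bot.read_state())
E
```

```text
scene 388.8412103102346 250.14655384304757 196.6157949673779 [[0.014, 1.0, -0.005], [0.709, -0.014, -0.705], [-0.705, 0.006, -0.709]] [-0.033 -0.303  1.501] [1.27288346 0.01955705 0.85100711]
top 442.9336241077854 260.6373554854869 194.44102672117225 [[-0.021, -1.0, -0.012], [-0.995, 0.022, -0.095], [0.095, 0.01, -0.995]] [0.026 0.54  1.38 ] [4.06593295e-01 8.86669158e-04 1.42478077e+00]
{'clock': 0.1, 'joints': array([-1.14180545e+00,  1.16436631e-01,  1.44218381e+00, -4.41589739e-05,
        1.58397286e+00, -3.77706136e-02]), 'qd': array([ 0.00097383,  0.0001577 , -0.00075391, -0.0001654 , -0.0010923 ,
        0.00055683]), 'effort': array([ 3.65731816e-03, -7.22891593e+01, -6.23863363e+01,  7.82594131e-02,
        2.27972452e-02, -1.21052567e-04]), 'ee_pos': array([ 0.30367434, -0.602641  ,  0.21798903]), 'tool_rot': array([-3.05547796e+00, -7.26323759e-01,  3.73425899e-04]), 'force': array([-0.20927448,  0.24125288, -0.99229904]), 'moment': array([-0.0289351 , -0.00730609,  0.03024895]), 'grasp_force': 0.0, 'grip_width': 0.09317405210701477}
```

View pics/scene0.png

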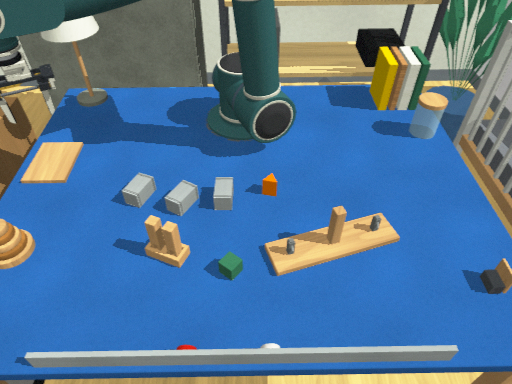

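View pics/top0.png

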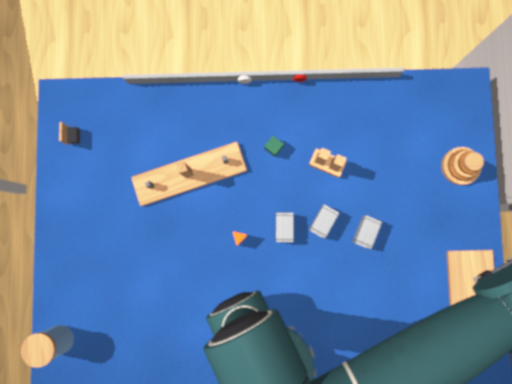

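Scene: rack around (190,173) in the top view, caddy (328,162), three beakers at (285,228), (323,221) and (368,233), cube (275,145), prism (240,238). I'll enlarge the parts that matter.

Run:
```python
import cv2,numpy as np
t=cv2.imread("pics/top0.png")
a=cv2.resize(t[135:215,125:255],None,fx=6,fy=6,interpolation=cv2.INTER_CUBIC)
cv2.imwrite("pics/c1.png",a)
b=cv2.resize(t[140:260,270:390],None,fx=5,fy=5,interpolation=cv2.INTER_CUBIC)
cv2.imwrite("pics/c2.png",b)
```

```text
(no output)
```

View pics/c1.png

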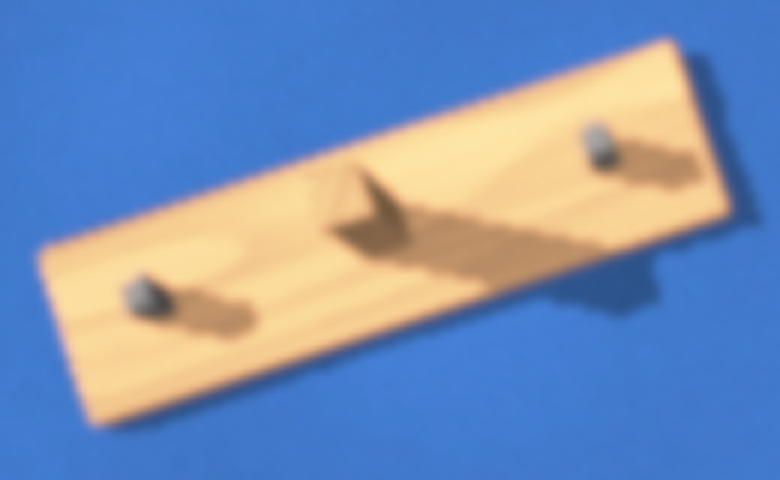

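View pics/c2.png

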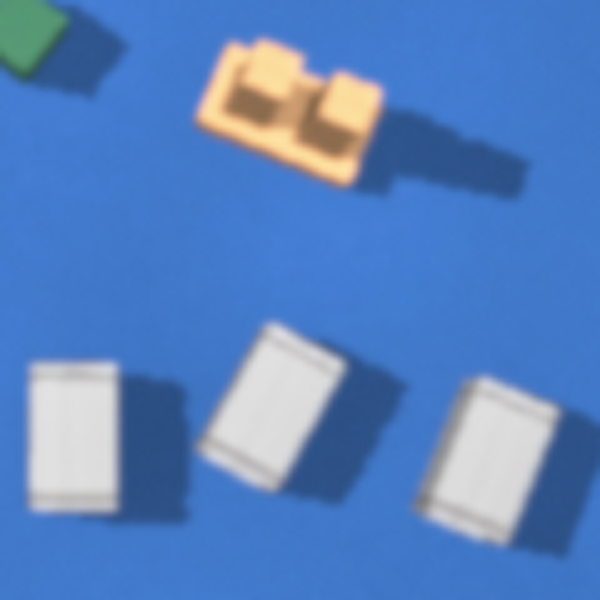

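Seen: clean board outline with two grey stubs and the peg; caddy posts with dark near sides; three grey beakers in clear outline. Now I'll fit edges, casting each outline edge at its proper height.

```bash
cat > h.py <<'E'
import cv2,numpy as np
from scipy.spatial.transform import Rotation as Rn
from workcell import bot, read_camera
def ray(c,uv,z):
    uv=np.atleast_2d(uv).astype(float)
    d=np.c_[(uv[:,0]-c["cx"])/c["fx"],(uv[:,1]-c["cy"])/c["fy"],np.ones(len(uv))]@c["R"]
    o=-c["R"].T@c["t"]; s=(z-o[2])/d[:,2]
    return o+d*s[:,None]
def proj(c,X):
    p=np.atleast_2d(X)@c["R"].T+c["t"]; return np.c_[p[:,0]/p[:,2]*c["fx"]+c["cx"],p[:,1]/p[:,2]*c["fy"]+c["cy"]]
def contours(mask,K=1):
    cs,_=cv2.findContours(mask,cv2.RETR_EXTERNAL,cv2.CHAIN_APPROX_NONE); return cs
def box(c,cnt,h,K=8):
    """cnt: contour in K-times upsampled pixels. four world edge lines of a box of height h -> centre, size, yaw"""
    o=-c["R"].T@c["t"]; p=((cnt[:,0,:].astype(float)+.5)/K-.5)
    q=cv2.boxPoints(cv2.minAreaRect(p.astype(np.float32))); ctr=ray(c,q.mean(0),h/2)[0]
    L=[]
    for i in range(4):
        a,b=q[i],q[(i+1)%4]; e=b-a; l=np.linalg.norm(e); e/=l
        s=(p-a)@e; dd=abs((p-a)@np.array([-e[1],e[0]]))
        m=(dd<1.6)&(s>.15*l)&(s<.85*l)
        w=ray(c,(a+b)/2,h/2)[0]; 
        n=(w-ctr)[:2]; z=0 if n@(o[:2]-w[:2])>0 else h
        W=ray(c,p[m],z)[:,:2].astype(np.float32)
        vx,vy,x0,y0=cv2.fitLine(W,cv2.DIST_HUBER,0,1e-6,1e-6).ravel()
        nn=np.array([-vy,vx]); 
        if nn@n<0: nn=-nn
        L.append((nn,nn@[x0,y0]))
    out=[];
    C=[np.linalg.solve(np.array([L[i][0],L[(i+1)%4][0]]),[L[i][1],L[(i+1)%4][1]]) for i in range(4)]
    C=np.array(C); s1=(np.linalg.norm(C[0]-C[1])+np.linalg.norm(C[2]-C[3]))/2; s2=(np.linalg.norm(C[1]-C[2])+np.linalg.norm(C[3]-C[0]))/2
    d=(C[0]-C[1]+C[3]-C[2]) if s1>s2 else (C[1]-C[2]+C[0]-C[3])
    yaw=np.degrees(np.arctan2(d[1],d[0]))%180   # long axis
    return C.mean(0),(s1,s2),yaw
def up(img,K=8): return cv2.resize(img,None,fx=K,fy=K,interpolation=cv2.INTER_CUBIC)
def go(pos,long=None):
    """tool shift (send_rows units) to world pos; closing axis (tool y) to heading `long` deg"""
    s=bot.read_state(); R=Rn.from_rotvec(s["tool_rot"]).as_matrix()
    d=R.T@(np.array(pos)-s["ee_pos"])/0.3
    y=R[:,1]; cur=np.degrees(np.arctan2(y[1],y[0]))
    r=0
    if long is not None: r=(((cur-long)+90)%180-90)/360  # roll about tool z (down)
    print("shift",np.round(d,4),"roll",round(r,4),"cur closing heading",round(cur,2),"tcp",np.round(s["ee_pos"],4))
E
python3 - <<'E'
from h import *
for n in("top","scene"):
    c=read_camera(n); I=up(c["img"]).astype(int); b,g,r=I[...,0],I[...,1],I[...,2]
    # foreground: not blue cloth; half-level between cloth and object in (r-b)
    wood=((r-b)>-30).astype(np.uint8)
    roi={"top":dict(rack=(125,135,255,215),caddy=(305,140,352,185),b1=(270,205,300,250),b2=(305,200,345,245),b3=(350,210,388,255),cube=(262,133,287,157),prism=(228,228,250,248)),
     "scene":dict(rack=(255,205,405,275),b1=(118,170,160,210),b2=(162,178,203,217),b3=(208,172,240,214))}[n]
    for k,(x0,y0,x1,y1) in roi.items():
        w=np.zeros_like(wood);S=slice(y0*8,y1*8),slice(x0*8,x1*8)
        if k=="cube": w[S]=(g>b)[S]
        else: w[S]=wood[S]
        cnt=max(contours(w),key=cv2.contourArea)
        ctr,sz,yaw=box(c,cnt,{"rack":.02,"caddy":.03,"cube":.045,"prism":.06}.get(k,.052))
        print(n,k,np.round(ctr,4),np.round(sz,4),round(yaw,2))
E
```

```text
top rack [0.6153 0.244 ] [0.1012 0.3629] 107.45
top caddy [ 0.6435 -0.2027] [0.108  0.0642] 65.66
top b1 [ 0.4351 -0.0577] [0.0891 0.0515] 178.1
top b2 [ 0.4518 -0.1819] [0.0505 0.0881] 149.01
top b3 [ 0.4153 -0.316 ] [0.0497 0.0873] 155.86
top cube [ 0.697  -0.0305] [0.0399 0.0384] 52.04
top prism [0.4087 0.0814] [0.0331 0.0438] 102.8
scene rack [0.5879 0.2337] [0.1581 0.3481] 107.1
scene b1 [ 0.4155 -0.3116] [0.0522 0.1   ] 155.24
scene b2 [ 0.4515 -0.1773] [0.0512 0.0961] 148.92
scene b3 [ 0.436  -0.0545] [0.0506 0.086 ] 179.94
```

Run:
```python
from h import *
c=read_camera("top")
P=ray(c,[[324.2,153.4],[339.6,159.8]],.125);d=P[0]-P[1];print(P,np.linalg.norm(d),np.degrees(np.arctan2(d[1],d[0])),P.mean(0))
I=up(c["img"]).astype(int);b,g,r=I[...,0],I[...,1],I[...,2]
w=((r-b)>-30).astype(np.uint8);m=np.zeros_like(w);m[140*8:185*8,305*8:352*8]=w[140*8:185*8,305*8:352*8]
cnt=max(contours(m),key=cv2.contourArea)[:,0,:]
p=(cnt+.5)/8-.5
# near edge: lowest contour points between the two lower corners
xl,xr=312,338
e=np.array([p[np.round(p[:,0],1)==x][:,1].max() for x in np.arange(xl,xr,.5).round(1) if (np.round(p[:,0],1)==x).any()])
xs=np.array([x for x in np.arange(xl,xr,.5).round(1) if (np.round(p[:,0],1)==x).any()])
W=ray(c,np.c_[xs,e],0)[:,:2].astype(np.float32);vx,vy,x0,y0=cv2.fitLine(W,cv2.DIST_HUBER,0,1e-6,1e-6).ravel();print("near edge heading",np.degrees(np.arctan2(vy,vx))%180,x0,y0)
q=cv2.approxPolyDP((p*10).astype(np.int32)[:,None],20,True)[:,0]/10;print(q.tolist())
# grey stubs, seen on top
hsv=cv2.cvtColor(c["img"],cv2.COLOR_BGR2HSV)
s=read_camera("scene")
cv2.imwrite("pics/c3.png",np.hstack([up(s["img"][205:275,140:195],7)[:, :385],up(s["img"][205:275,265:325],7)[:,:400]]))
```

```text
[[ 0.64896647 -0.17778835  0.125     ]
 [ 0.62867568 -0.22267145  0.125     ]] 0.049256564751000154 65.67318127474324 [ 0.63882107 -0.2002299   0.125     ]Traceback (most recent call last):
  File "<stdin>", line 12, in <module>
cv2.error: OpenCV(4.12.0) /io/opencv/modules/imgproc/src/linefit.cpp:50: error: (-215:Assertion failed) count > 0 in function 'fitLine2D_wods'
```

```bash
python3 -c "
from h import *
go([.649,-.178,.219],-24.3)
print(Rn.from_rotvec(bot.read_state()['tool_rot']).as_matrix().round(3))"
```

```text
shift [ 1.6649 -0.7463 -0.0019] roll -0.1082 cur closing heading -63.25 tcp [ 0.3037 -0.6027  0.2183]
[[ 0.893  0.45  -0.   ]
 [ 0.45  -0.893  0.001]
 [ 0.    -0.001 -1.   ]]
```

Request:
{"fn": "send_rows", "kwargs": {"plan": [{"x": 0.85,"y": -0.38,"z": 0,"roll": -0.108},{"x": 0.85,"y": -0.38,"z": 0,"roll": -0.108},{"x": 0.85,"y": -0.38,"z": 0,"roll": -0.108},{"x": 0.85,"y": -0.38,"z": 0,"roll": -0.108},{"x": 0.85,"y": -0.38,"z": 0,"roll": -0.108}], "gripper": 70, "grip_force": 10}}

```text
clock: 0.88
ee_pos: [0.4817, -0.3838, 0.2187]
tool_rot: [2.637, 1.708, 0.001]
force: [1.2, -1.1, -0.0]
grip_width: 0.0699
grasp_force: 0.0
```

```bash
python3 -c "
from h import *
go([.649,-.178,.219],-24.3)"
```

```text
shift [ 8.540e-01  2.283e-01 -6.000e-04] roll 0.0004 cur closing heading -24.14 tcp [ 0.4817 -0.3838  0.2187]
```

Request:
{"fn": "send_rows", "kwargs": {"plan": [{"x": 0.854,"y": 0.228,"z": 0},{"x": 0.854,"y": 0.228,"z": 0},{"x": 0.854,"y": 0.228,"z": 0},{"x": 0.854,"y": 0.228,"z": 0},{"x": 0.854,"y": 0.228,"z": 0}]}}

```text
$.plan[0]: bad value
```

```bash
python3 -c "
from h import *
go([.649,-.178,.081],-24.3)"
```

```text
shift [0.8539 0.2282 0.4594] roll 0.0004 cur closing heading -24.14 tcp [ 0.4817 -0.3838  0.2187]
```

Request:
{"fn": "send_rows", "kwargs": {"plan": [{"x": 0.854,"y": 0.228,"z": 0,"roll": 0},{"x": 0.854,"y": 0.228,"z": 0,"roll": 0},{"x": 0.854,"y": 0.228,"z": 0,"roll": 0},{"x": 0.854,"y": 0.228,"z": 0,"roll": 0},{"x": 0.854,"y": 0.228,"z": 0,"roll": 0}]}}

```text
clock: 1.5
ee_pos: [0.6497, -0.1782, 0.2181]
tool_rot: [-2.637, -1.706, 0.0]
force: [-0.5, 0.1, 0.1]
grip_width: 0.07
grasp_force: 0.0
```

```bash
python3 -c "
from h import *
go([.649,-.178,.081],-24.3)"
```

```text
shift [-0.0005 -0.0023  0.4571] roll 0.0003 cur closing heading -24.2 tcp [ 0.6497 -0.1782  0.2181]
```

Descend then close.

Request:
{"fn": "send_rows", "kwargs": {"plan": [{"x": 0,"y": -0.002,"z": 0.2,"roll": 0},{"x": 0,"y": -0.002,"z": 0.35,"roll": 0},{"x": 0,"y": -0.002,"z": 0.457,"roll": 0},{"x": 0,"y": -0.002,"z": 0.457,"roll": 0}]}}

```text
clock: 2.0
ee_pos: [0.6461, -0.1811, 0.0791]
tool_rot: [-2.638, -1.7, 0.005]
force: [0.1, -0.1, 1.0]
grip_width: 0.0702
grasp_force: 0.0
```

Request:
{"fn": "send_rows", "kwargs": {"plan": [{"x": 0,"y": 0,"z": 0,"roll": 0},{"x": 0,"y": 0,"z": 0,"roll": 0},{"x": 0,"y": 0,"z": 0,"roll": 0},{"x": 0,"y": 0,"z": 0,"roll": 0},{"x": 0,"y": 0,"z": 0,"roll": 0}], "gripper": 0, "grip_force": 10}}

```text
clock: 2.62
ee_pos: [0.6477, -0.1808, 0.0818]
tool_rot: [2.64, 1.702, 0.0]
force: [-0.9, 0.4, 1.0]
grip_width: 0.0283
grasp_force: 10.0
```

Request:
{"fn": "send_rows", "kwargs": {"plan": [{"x": 0,"y": 0,"z": 0,"roll": 0},{"x": 0,"y": 0,"z": -0.08,"roll": 0},{"x": 0,"y": 0,"z": -0.2,"roll": 0},{"x": 0,"y": 0,"z": -0.35,"roll": 0},{"x": 0,"y": 0,"z": -0.35,"roll": 0}], "grip_force": 25}}

```text
clock: 3.25
ee_pos: [0.6488, -0.1812, 0.1906]
tool_rot: [2.637, 1.7, 0.005]
force: [-0.2, -0.3, -0.3]
grip_width: 0.0279
grasp_force: 25.0
```

```bash
python3 -c "
from h import *
print(bot.read_state()['grip_width'])
go([.56,-.02,.19],-24.3)"
```

```text
0.02786110555949152
shift [ 0.3672 -0.4914 -0.0006] roll -0.0002 cur closing heading -24.37 tcp [ 0.6488 -0.1812  0.1906]
```

Request:
{"fn": "send_rows", "kwargs": {"plan": [{"x": 0.367,"y": -0.491,"z": 0,"roll": 0},{"x": 0.367,"y": -0.491,"z": 0,"roll": 0},{"x": 0.367,"y": -0.491,"z": 0,"roll": 0},{"x": 0.367,"y": -0.491,"z": 0,"roll": 0},{"x": 0.367,"y": -0.491,"z": 0,"roll": 0}]}}

```text
clock: 3.88
ee_pos: [0.5589, -0.0199, 0.1859]
tool_rot: [-2.64, -1.703, 0.001]
force: [-0.4, -0.1, -0.2]
grip_width: 0.028
grasp_force: 25.0
```

Request:
{"fn": "send_rows", "kwargs": {"plan": [{"x": 0,"y": 0,"z": 0.15,"roll": 0},{"x": 0,"y": 0,"z": 0.3,"roll": 0},{"x": 0,"y": 0,"z": 0.36,"roll": 0},{"x": 0,"y": 0,"z": 0.375,"roll": 0},{"x": 0,"y": 0,"z": 0.375,"roll": 0}]}}

```text
clock: 4.5
ee_pos: [0.5597, -0.0206, 0.0748]
tool_rot: [2.641, 1.701, 0.001]
force: [-0.1, 0.4, 0.2]
grip_width: 0.0277
grasp_force: 25.0
```

```bash
python3 -c "
from h import *
c=read_camera('scene');u=proj(c,[.56,-.02,.05])[0];print(u)
x,y=u.astype(int);cv2.imwrite('pics/c4.png',up(c['img'][y-45:y+35,x-50:x+50],7))
go([.56,-.02,.0765],-24.3)"
```

```text
[233.62433978 218.17606664]
shift [ 0.002   0.0003 -0.0059] roll -0.0003 cur closing heading -24.42 tcp [ 0.5597 -0.0205  0.0747]
```

View pics/c4.png

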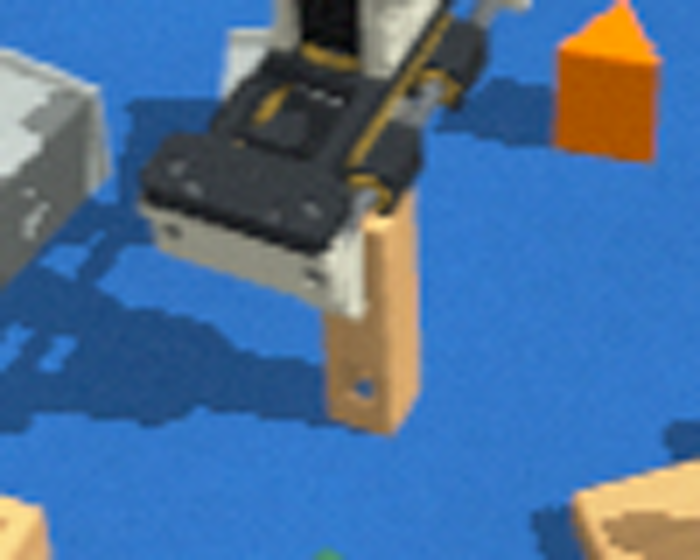

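Post is held upright above the table, hole at (362,385) in the crop facing the camera (+x). I'll lower slowly to contact and release.

Request:
{"fn": "send_rows", "kwargs": {"plan": [{"x": 0,"y": 0,"z": 0,"roll": 0},{"x": 0,"y": 0,"z": 0,"roll": 0}]}}

```text
clock: 4.8
ee_pos: [0.5594, -0.0202, 0.0746]
tool_rot: [2.64, 1.702, 0.001]
force: [1.4, -1.7, 3.1]
grip_width: 0.0275
grasp_force: 25.0
```

Request:
{"fn": "send_rows", "kwargs": {"plan": [{"x": 0,"y": 0,"z": 0.005,"roll": 0},{"x": 0,"y": 0,"z": 0.005,"roll": 0}]}}

```text
clock: 5.05
ee_pos: [0.5595, -0.0201, 0.0745]
tool_rot: [2.639, 1.702, 0.002]
force: [-5.4, -3.1, 18.9]
grip_width: 0.0277
grasp_force: 25.0
```

Request:
{"fn": "send_rows", "kwargs": {"plan": [{"x": 0,"y": 0,"z": -0.004,"roll": 0},{"x": 0,"y": 0,"z": -0.004,"roll": 0},{"x": 0,"y": 0,"z": -0.004,"roll": 0}], "gripper": 60, "grip_force": 10}}

```text
clock: 5.42
ee_pos: [0.5588, -0.0197, 0.0734]
tool_rot: [-2.64, -1.702, 0.001]
force: [0.3, -0.7, -0.8]
grip_width: 0.0534
grasp_force: 0.0
```

```bash
python3 -c "
from h import *
print(bot.read_state()['joints'],bot.read_state()['grip_width'])
go([.56,-.02,.0765],-24.3)"
```

```text
[-8.09329500e-02 -5.80777119e-02  1.85900581e+00  9.79618357e-05
  1.34122205e+00  3.44398464e-01] 0.053382681259260795
shift [ 0.0008  0.0042 -0.0103] roll -0.0002 cur closing heading -24.37 tcp [ 0.5588 -0.0197  0.0734]
```

Request:
{"fn": "send_rows", "kwargs": {"plan": [{"x": 0,"y": 0,"z": 0,"roll": -0.25},{"x": 0,"y": 0,"z": 0,"roll": -0.25},{"x": 0,"y": 0,"z": 0,"roll": -0.25},{"x": 0,"y": 0,"z": 0,"roll": -0.25},{"x": 0,"y": 0,"z": 0,"roll": -0.25}]}}

```text
clock: 6.05
ee_pos: [0.5588, -0.0197, 0.0735]
tool_rot: [-1.578, -2.716, 0.0]
force: [-0.1, 0.4, 1.1]
grip_width: 0.06
grasp_force: 0.0
```

```bash
python3 -c "
from h import *
go([.5595,-.0201,.0765],65.65)"
```

```text
shift [-0.0022  0.0013 -0.0101] roll -0.0999 cur closing heading 29.7 tcp [ 0.5588 -0.0197  0.0735]
```

Request:
{"fn": "send_rows", "kwargs": {"plan": [{"x": -0.002,"y": 0.001,"z": -0.01,"roll": -0.1},{"x": -0.002,"y": 0.001,"z": -0.01,"roll": -0.1},{"x": -0.002,"y": 0.001,"z": -0.01,"roll": -0.1},{"x": -0.002,"y": 0.001,"z": -0.01,"roll": -0.1},{"x": -0.002,"y": 0.001,"z": -0.01,"roll": -0.1}]}}

```text
clock: 6.68
ee_pos: [0.5594, -0.0201, 0.0765]
tool_rot: [-0.672, -3.069, 0.0]
force: [0.7, -0.1, -0.6]
grip_width: 0.0598
grasp_force: 0.0
```

Request:
{"fn": "send_rows", "kwargs": {"plan": [{"x": 0,"y": 0,"z": 0,"roll": 0},{"x": 0,"y": 0,"z": 0,"roll": 0},{"x": 0,"y": 0,"z": 0,"roll": 0},{"x": 0,"y": 0,"z": 0,"roll": 0},{"x": 0,"y": 0,"z": 0,"roll": 0}], "gripper": 0}}

```text
clock: 7.3
ee_pos: [0.5595, -0.0202, 0.0768]
tool_rot: [0.671, 3.069, -0.0]
force: [-0.7, 0.1, -0.2]
grip_width: 0.0279
grasp_force: 10.0
```

Request:
{"fn": "send_rows", "kwargs": {"plan": [{"x": 0,"y": 0,"z": 0,"roll": 0},{"x": 0,"y": 0,"z": 0,"roll": 0},{"x": 0,"y": 0,"z": -0.2,"roll": 0},{"x": 0,"y": 0,"z": -0.4,"roll": 0},{"x": 0,"y": 0,"z": -0.4,"roll": 0}], "grip_force": 40}}

```text
clock: 7.92
ee_pos: [0.5611, -0.0203, 0.2019]
tool_rot: [0.669, 3.062, 0.002]
force: [0.1, -0.2, -1.5]
grip_width: 0.0279
grasp_force: 40.0
```

```bash
python3 -c "
from h import *
print(bot.read_state()['grip_width'])
go([.6528,.1248,.2],107.45)"
```

```text
0.02785164618854924
shift [-0.0761  0.567   0.0083] roll -0.117 cur closing heading 65.34 tcp [ 0.5611 -0.0203  0.2019]
```

Request:
{"fn": "send_rows", "kwargs": {"plan": [{"x": -0.076,"y": 0.567,"z": 0,"roll": -0.117},{"x": -0.076,"y": 0.567,"z": 0,"roll": -0.117},{"x": -0.076,"y": 0.567,"z": 0,"roll": -0.117},{"x": -0.076,"y": 0.567,"z": 0,"roll": -0.117},{"x": -0.076,"y": 0.567,"z": 0,"roll": -0.117}]}}

```text
clock: 8.55
ee_pos: [0.6509, 0.1253, 0.1953]
tool_rot: [0.476, -3.103, 0.0]
force: [-0.5, 0.3, 0.2]
grip_width: 0.0276
grasp_force: 40.0
```

```bash
python3 -c "
from h import *
go([.6528,.1248,.158],107.45)"
```

```text
shift [-0.0057 -0.0033  0.1243] roll -0.0 cur closing heading 107.44 tcp [0.6509 0.1253 0.1953]
```

Request:
{"fn": "send_rows", "kwargs": {"plan": [{"x": -0.004,"y": -0.003,"z": 0.124,"roll": 0},{"x": -0.004,"y": -0.003,"z": 0.124,"roll": 0},{"x": -0.004,"y": -0.003,"z": 0.124,"roll": 0},{"x": -0.004,"y": -0.003,"z": 0.124,"roll": 0}]}}

```text
clock: 9.05
ee_pos: [0.653, 0.1243, 0.1611]
tool_rot: [-0.475, 3.104, -0.0]
force: [-0.7, 0.4, -1.0]
grip_width: 0.0278
grasp_force: 40.0
```

```bash
python3 -c "
from h import *
go([.6528,.1248,.158],107.45)
c=read_camera('scene');d=read_camera('top')
P=bot.read_state()['ee_pos'];b=P-[0,0,.0767]
a=np.radians(17.45);X=np.array([np.cos(a),np.sin(a),0]);Y=np.array([-np.sin(a),np.cos(a),0])
u=proj(c,b)[0];v=proj(d,b)[0];print(u,v)
for n,s in(('post bottom corners',b),('stub foot corners',np.array([.6528,.1248,.02]))):
  w=.014 if 'post' in n else .008
  for i,j in((1,1),(1,-1),(-1,1),(-1,-1)): print(n,i,j,proj(c,s+w*(i*X+j*Y))[0].round(1),proj(d,s+w*(i*X+j*Y))[0].round(1))
x,y=u.astype(int);print(x-28,y-40)
x2,y2=v.astype(int);print(x2-28,y2-35)
cv2.imwrite('pics/c5.png',np.hstack([up(c['img'][y-40:y+35,x-28:x+28],7),up(d['img'][y2-40:y2+35,x2-28:x2+28],7)]))
"
```

```text
shift [0.0001 0.0018 0.0104] roll -0.0002 cur closing heading 107.39 tcp [0.653  0.1243 0.1611]
[289.77783276 235.92680408] [223.82079479 156.93468062]
post bottom corners 1 1 [297.1 238.7] [218.1 154.1]
post bottom corners 1 -1 [286.7 241.5] [226.7 151.2]
post bottom corners -1 1 [292.8 230.5] [220.9 162.7]
post bottom corners -1 -1 [282.6 233.2] [229.6 159.7]
stub foot corners 1 1 [292.3 252.8] [222.4 159. ]
stub foot corners 1 -1 [286.6 254.4] [227.2 157.4]
stub foot corners -1 1 [290.  248.2] [224.  163.7]
stub foot corners -1 -1 [284.4 249.7] [228.7 162.1]
261 195
195 121
```

View pics/c5.png

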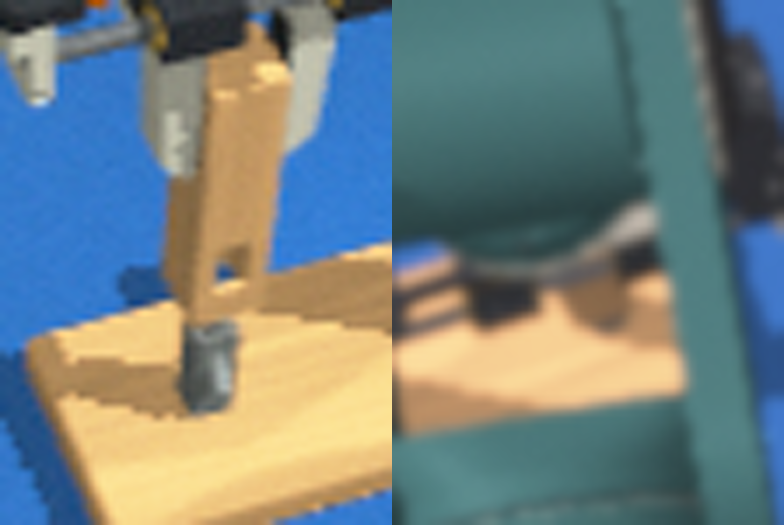

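Scene crop: the post's bottom sits over the stub at (210,320), hole visible at (230,260), the stub/button at (210,370). Let me put subpixel numbers on the relative offset.

```bash
cat >> h.py <<'E'
def relcheck(stub,rows_post,rows_stub,off=.0767,yaw=17.45):
    c=read_camera('scene');P=bot.read_state()['ee_pos'];b=P-[0,0,off]
    a=np.radians(yaw);X=np.array([np.cos(a),np.sin(a),0]);Y=np.array([-np.sin(a),np.cos(a),0])
    I=c['img'].astype(float);K=10
    def edges(base,w,zs,r,val,th):
        def col(i,j):
            q=proj(c,[base+w*(i*X+j*Y)+[0,0,z] for z in zs]);return np.interp(r,np.sort(q[:,1]),q[np.argsort(q[:,1]),0])
        l,rr=col(-1,-1),col(1,1)
        row=cv2.resize(val[int(r)][None],None,fx=K,fy=1,interpolation=cv2.INTER_LINEAR)[0]
        xs=(np.arange(len(row))+.5)/K-.5
        m=(row>th); mid=int(((l+rr)/2+.5)*K); i=mid
        while m[i]:i-=1
        j=mid
        while m[j]:j+=1
        return xs[i]-l,xs[j]-rr,l,rr
    wood=I[...,2]-I[...,0]
    hs=cv2.cvtColor(c['img'],cv2.COLOR_BGR2HSV)[...,1].astype(float)
    for r in rows_post: print('post',r,np.round(edges(b,.014,np.linspace(0,.12,25),r,wood,-30),2))
    for r in rows_stub: print('stub',r,np.round(edges(np.append(stub,.02),.008,np.linspace(0,.05,25),r,-hs,-80),2))
E
python3 - <<'E'
from h import *
relcheck([.6528,.1248],[222,224,226,228,230],[242,244,246,248])
E
```

```text
post 222 [  1.04   1.14 283.51 299.21]
post 224 [  1.11   1.09 283.34 298.96]
post 226 [  1.18   1.05 283.17 298.7 ]
post 228 [  1.15   1.   283.   298.45]
post 230 [  1.22   1.06 282.83 298.19]
stub 242 [  1.57   1.2  285.08 293.55]
stub 244 [  1.46   1.23 284.89 293.32]
stub 246 [  1.55   1.07 284.7  293.08]
stub 248 [  1.64   1.11 284.51 292.84]
```

```bash
python3 -c "
from h import *
go([.653,.1254,.145],107.45);print(bot.read_state()['force'])"
```

```text
shift [-0.0015  0.0029  0.0515] roll -0.0 cur closing heading 107.43 tcp [0.6528 0.1244 0.1604]
[-0.31834991 -0.4239192  -1.15092135]
```

Request:
{"fn": "send_rows", "kwargs": {"plan": [{"x": -0.001,"y": 0.003,"z": 0,"roll": 0},{"x": -0.001,"y": 0.003,"z": 0.03,"roll": 0},{"x": -0.001,"y": 0.003,"z": 0.055,"roll": 0},{"x": -0.001,"y": 0.003,"z": 0.065,"roll": 0},{"x": -0.001,"y": 0.003,"z": 0.065,"roll": 0}]}}

```text
clock: 9.82
ee_pos: [0.6525, 0.1254, 0.1397]
tool_rot: [0.477, -3.105, -0.0]
force: [-0.6, -0.2, -1.2]
grip_width: 0.0281
grasp_force: 40.0
```

Request:
{"fn": "send_rows", "kwargs": {"plan": [{"x": 0,"y": 0,"z": 0.03,"roll": 0},{"x": 0,"y": 0,"z": 0.06,"roll": 0},{"x": 0,"y": 0,"z": 0.08,"roll": 0},{"x": 0,"y": 0,"z": 0.08,"roll": 0}]}}

```text
clock: 10.32
ee_pos: [0.6524, 0.1254, 0.1152]
tool_rot: [0.477, -3.104, -0.0]
force: [1.4, 0.8, -2.4]
grip_width: 0.0276
grasp_force: 40.0
```

Request:
{"fn": "send_rows", "kwargs": {"plan": [{"x": 0,"y": 0,"z": 0.03,"roll": 0},{"x": 0,"y": 0,"z": 0.05,"roll": 0},{"x": 0,"y": 0,"z": 0.06,"roll": 0},{"x": 0,"y": 0,"z": 0.06,"roll": 0}]}}

```text
clock: 10.82
ee_pos: [0.6522, 0.1253, 0.0975]
tool_rot: [0.477, -3.104, 0.0]
force: [0.6, -0.1, -0.6]
grip_width: 0.0276
grasp_force: 40.0
```

Request:
{"fn": "send_rows", "kwargs": {"plan": [{"x": 0,"y": 0,"z": 0.003,"roll": 0},{"x": 0,"y": 0,"z": 0.005,"roll": 0},{"x": 0,"y": 0,"z": 0.005,"roll": 0}]}}

```text
clock: 11.2
ee_pos: [0.6527, 0.1254, 0.0968]
tool_rot: [-0.477, 3.105, -0.0]
force: [-0.3, -0.5, 1.1]
grip_width: 0.028
grasp_force: 40.0
```

Request:
{"fn": "send_rows", "kwargs": {"plan": [{"x": 0,"y": 0,"z": 0.004,"roll": 0},{"x": 0,"y": 0,"z": 0.007,"roll": 0},{"x": 0,"y": 0,"z": 0.007,"roll": 0}]}}

```text
clock: 11.58
ee_pos: [0.6529, 0.1254, 0.0967]
tool_rot: [-0.477, 3.104, -0.0]
force: [-6.6, -0.7, 16.6]
grip_width: 0.028
grasp_force: 40.0
```

Home: z matched with a 16 N push. Release and fetch the second post.

Request:
{"fn": "send_rows", "kwargs": {"plan": [{"x": 0,"y": 0,"z": -0.005,"roll": 0},{"x": 0,"y": 0,"z": -0.005,"roll": 0},{"x": 0,"y": 0,"z": -0.005,"roll": 0},{"x": 0,"y": 0,"z": -0.2,"roll": 0},{"x": 0,"y": 0,"z": -0.4,"roll": 0}], "gripper": 60, "grip_force": 10}}

```text
clock: 12.2
ee_pos: [0.6522, 0.1253, 0.2151]
tool_rot: [0.477, -3.103, -0.0]
force: [0.8, 0.1, 0.1]
grip_width: 0.0596
grasp_force: 0.0
```

```bash
python3 -c "
from h import *
go([.628,-.225,.2],65.7)
c=read_camera('scene');u=proj(c,[.653,.1254,.08])[0].astype(int);cv2.imwrite('pics/c6.png',up(c['img'][u[1]-40:u[1]+45,u[0]-50:u[0]+50],7))"
```

```text
shift [ 0.4271 -1.0897  0.0508] roll 0.116 cur closing heading 107.46 tcp [0.6522 0.1253 0.2151]
```

View pics/c6.png

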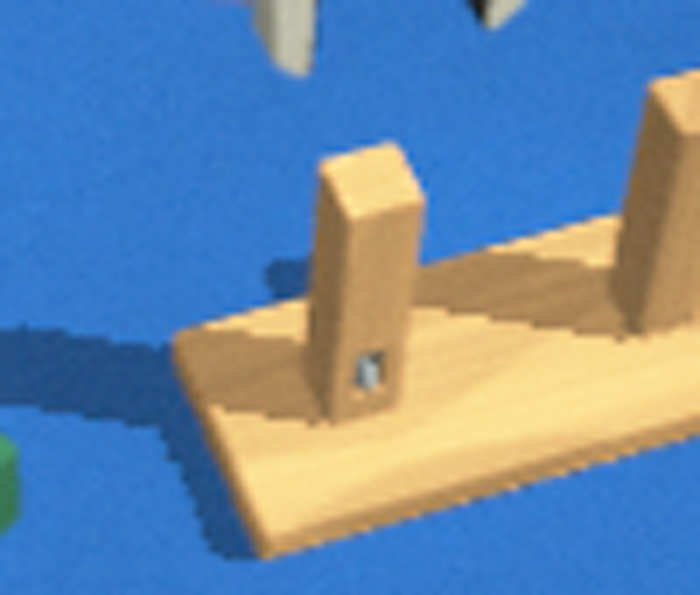

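Post stands home, with the steel button showing in the hole at (370,370). Next post.

Request:
{"fn": "send_rows", "kwargs": {"plan": [{"x": 0.4,"y": -0.98,"z": 0,"roll": 0.116},{"x": 0.4,"y": -0.98,"z": 0,"roll": 0.116},{"x": 0.4,"y": -0.98,"z": 0,"roll": 0.116},{"x": 0.4,"y": -0.98,"z": 0,"roll": 0.116},{"x": 0.4,"y": -0.98,"z": 0,"roll": 0.116}]}}

```text
clock: 12.88
ee_pos: [0.6263, -0.188, 0.2142]
tool_rot: [0.665, 3.07, 0.0]
force: [0.9, -0.5, 0.8]
grip_width: 0.06
grasp_force: 0.0
```

```bash
python3 -c "
from h import *
go([.628,-.225,.2],65.7)"
```

```text
shift [-0.0562 -0.1098  0.0473] roll -0.0004 cur closing heading 65.55 tcp [ 0.6263 -0.188   0.2142]
```

Request:
{"fn": "send_rows", "kwargs": {"plan": [{"x": -0.055,"y": -0.11,"z": 0,"roll": 0},{"x": -0.055,"y": -0.11,"z": 0.1,"roll": 0},{"x": -0.055,"y": -0.11,"z": 0.3,"roll": 0},{"x": -0.055,"y": -0.11,"z": 0.443,"roll": 0},{"x": -0.055,"y": -0.11,"z": 0.443,"roll": 0}]}}

```text
clock: 13.5
ee_pos: [0.6266, -0.2223, 0.0779]
tool_rot: [-0.66, -3.066, -0.002]
force: [0.3, 0.5, 0.2]
grip_width: 0.0597
grasp_force: 0.0
```

Request:
{"fn": "send_rows", "kwargs": {"plan": [{"x": 0,"y": 0,"z": 0,"roll": 0},{"x": 0,"y": 0,"z": 0,"roll": 0},{"x": 0,"y": 0,"z": 0,"roll": 0},{"x": 0,"y": 0,"z": 0,"roll": 0},{"x": 0,"y": 0,"z": 0,"roll": 0}], "gripper": 0}}

```text
clock: 14.12
ee_pos: [0.6286, -0.2231, 0.0825]
tool_rot: [0.661, 3.07, -0.0]
force: [0.3, 0.5, 6.3]
grip_width: 0.0278
grasp_force: 10.0
```

Request:
{"fn": "send_rows", "kwargs": {"plan": [{"x": 0,"y": 0,"z": 0,"roll": 0},{"x": 0,"y": 0,"z": 0,"roll": 0},{"x": 0,"y": 0,"z": 0,"roll": 0},{"x": 0,"y": 0,"z": 0,"roll": 0}], "gripper": 60}}

```text
clock: 14.62
ee_pos: [0.6282, -0.2229, 0.0814]
tool_rot: [-0.661, -3.071, -0.0]
force: [0.2, -0.5, -0.2]
grip_width: 0.0591
grasp_force: 0.0
```

Request:
{"fn": "send_rows", "kwargs": {"plan": [{"x": 0,"y": 0,"z": 0,"roll": 0.25},{"x": 0,"y": 0,"z": 0,"roll": 0.25},{"x": 0,"y": 0,"z": 0,"roll": 0.25},{"x": 0,"y": 0,"z": 0,"roll": 0.25},{"x": 0,"y": 0,"z": 0,"roll": 0.25}]}}

```text
clock: 15.25
ee_pos: [0.6282, -0.2229, 0.0815]
tool_rot: [-1.985, -2.435, 0.0]
force: [-0.3, 0.1, 0.2]
grip_width: 0.0601
grasp_force: 0.0
```

```bash
python3 -c "
from h import *
go([.628,-.225,.081],-24.3)"
```

```text
shift [-0.0066 -0.0021  0.0016] roll 0.0998 cur closing heading 11.63 tcp [ 0.6282 -0.2229  0.0815]
```

Request:
{"fn": "send_rows", "kwargs": {"plan": [{"x": 0,"y": 0,"z": 0,"roll": 0.1},{"x": 0,"y": 0,"z": 0,"roll": 0.1},{"x": 0,"y": 0,"z": 0,"roll": 0.1},{"x": 0,"y": 0,"z": 0,"roll": 0.1},{"x": 0,"y": 0,"z": 0,"roll": 0.1}]}}

```text
clock: 15.88
ee_pos: [0.6282, -0.2229, 0.0815]
tool_rot: [-2.634, -1.711, 0.0]
force: [-0.2, -0.3, -0.1]
grip_width: 0.0598
grasp_force: 0.0
```

Request:
{"fn": "send_rows", "kwargs": {"plan": [{"x": 0,"y": 0,"z": 0,"roll": 0},{"x": 0,"y": 0,"z": 0,"roll": 0},{"x": 0,"y": 0,"z": 0,"roll": 0},{"x": 0,"y": 0,"z": 0,"roll": 0},{"x": 0,"y": 0,"z": 0,"roll": 0}], "gripper": 0}}

```text
clock: 16.5
ee_pos: [0.6282, -0.2229, 0.0815]
tool_rot: [-2.635, -1.711, 0.0]
force: [0.1, 0.3, 0.7]
grip_width: 0.0279
grasp_force: 10.0
```

Request:
{"fn": "send_rows", "kwargs": {"plan": [{"x": 0,"y": 0,"z": 0,"roll": 0},{"x": 0,"y": 0,"z": 0,"roll": 0},{"x": 0,"y": 0,"z": -0.2,"roll": 0},{"x": 0,"y": 0,"z": -0.4,"roll": 0},{"x": 0,"y": 0,"z": -0.48,"roll": 0}], "grip_force": 40}}

```text
clock: 17.12
ee_pos: [0.6289, -0.2232, 0.2299]
tool_rot: [2.632, 1.709, 0.004]
force: [-0.6, 0.5, -1.3]
grip_width: 0.0278
grasp_force: 40.0
```

```bash
python3 -c "
from h import *
go([.5778,.3639,.225],17.45)"
```

```text
shift [ 1.7182 -0.952   0.0124] roll -0.1152 cur closing heading -24.01 tcp [ 0.6289 -0.2232  0.2299]
```

Request:
{"fn": "send_rows", "kwargs": {"plan": [{"x": 0.86,"y": -0.476,"z": -0.08,"roll": -0.115},{"x": 0.86,"y": -0.476,"z": -0.08,"roll": -0.115},{"x": 0.86,"y": -0.476,"z": -0.08,"roll": -0.115},{"x": 0.86,"y": -0.476,"z": -0.08,"roll": -0.115},{"x": 0.86,"y": -0.476,"z": -0.08,"roll": -0.115}]}}

```text
clock: 17.75
ee_pos: [0.6022, 0.0732, 0.2499]
tool_rot: [1.856, 2.535, 0.001]
force: [0.7, 0.4, -1.0]
grip_width: 0.0278
grasp_force: 40.0
```

```bash
python3 -c "
from h import *
go([.5778,.3639,.25],17.45)"
```

```text
shift [ 0.9482  0.2152 -0.    ] roll 0.0004 cur closing heading 17.59 tcp [0.6022 0.0732 0.2499]
```

Request:
{"fn": "send_rows", "kwargs": {"plan": [{"x": 0.948,"y": 0.215,"z": 0,"roll": 0},{"x": 0.948,"y": 0.215,"z": 0,"roll": 0},{"x": 0.948,"y": 0.215,"z": 0,"roll": 0},{"x": 0.948,"y": 0.215,"z": 0,"roll": 0},{"x": 0.948,"y": 0.215,"z": 0,"roll": 0}]}}

```text
clock: 18.38
ee_pos: [0.5786, 0.3642, 0.2493]
tool_rot: [-1.858, -2.533, 0.0]
force: [1.1, -0.8, -1.1]
grip_width: 0.0278
grasp_force: 40.0
```

Request:
{"fn": "send_rows", "kwargs": {"plan": [{"x": 0,"y": 0,"z": 0.15,"roll": 0},{"x": 0,"y": 0,"z": 0.3,"roll": 0},{"x": 0,"y": 0,"z": 0.3,"roll": 0},{"x": 0,"y": 0,"z": 0.3,"roll": 0},{"x": 0,"y": 0,"z": 0.3,"roll": 0}]}}

```text
clock: 19.0
ee_pos: [0.5801, 0.3618, 0.1621]
tool_rot: [1.86, 2.53, 0.004]
force: [0.8, -0.6, 0.0]
grip_width: 0.0279
grasp_force: 40.0
```

```bash
python3 -c "
from h import *
go([.5778,.3639,.15],17.45)
c=read_camera('scene');b=bot.read_state()['ee_pos']-[0,0,.0765];print(proj(c,b),proj(c,[.5778,.3633,.02]),proj(c,[.5778,.3633,.07]))
x,y=proj(c,b)[0].astype(int);print(x-40,y-40);cv2.imwrite('pics/c7.png',up(c['img'][y-40:y+35,x-40:x+40],7))
try: relcheck([.5778,.3633],[204,206,208,210,212],[218,220,222,224],off=.0765)
except Exception as e: print(e)
"
```

```text
shift [ 0.0089 -0.0054  0.0405] roll -0.0002 cur closing heading 17.37 tcp [0.5801 0.3618 0.1621]
[[376.66448214 212.92381122]] [[371.73021441 228.17200712]] [[375.75359652 216.14467951]]
336 172
post 204 [  1.09   1.2  371.26 388.15]
post 206 [  0.91   1.11 370.64 387.44]
post 208 [  1.14   1.33 370.01 386.72]
post 210 [  1.16   1.14 369.39 386.01]
post 212 [  2.24   1.15 369.21 385.3 ]
stub 218 [  1.72   0.75 370.53 379.8 ]
stub 220 [  1.46   1.24 369.89 379.11]
stub 222 [  1.51   1.44 369.24 378.41]
stub 224 [  1.75   1.13 368.6  377.72]
```

View pics/c7.png

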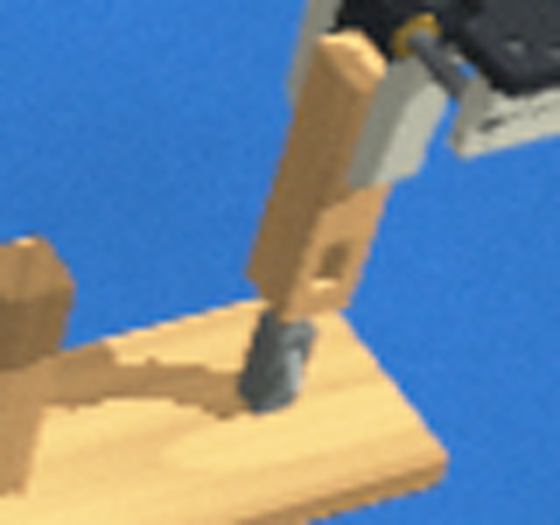

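The post (bottom at (300,310)) hovers just above the left stub (280,360), hole towards camera; a ~2 mm correction is needed.

Request:
{"fn": "send_rows", "kwargs": {"plan": [{"x": 0.009,"y": -0.006,"z": 0,"roll": 0},{"x": 0.009,"y": -0.006,"z": 0,"roll": 0},{"x": 0.009,"y": -0.006,"z": 0,"roll": 0}]}}

```text
clock: 19.48
ee_pos: [0.5768, 0.3636, 0.1596]
tool_rot: [1.86, 2.532, 0.0]
force: [0.1, -0.6, -0.7]
grip_width: 0.0278
grasp_force: 40.0
```

```bash
python3 -c "
from h import *
go([.5778,.3639,.139],17.45)
relcheck([.5778,.3633],[204,206,208,210],[220,222,224],off=.0765)"
```

```text
shift [-0.0001  0.0035  0.0687] roll -0.0002 cur closing heading 17.39 tcp [0.5768 0.3636 0.1596]
post 204 [  1.01   1.09 371.44 388.26]
post 206 [  1.23   1.   370.82 387.55]
post 208 [  0.96   1.22 370.19 386.83]
post 210 [  1.18   1.03 369.57 386.12]
stub 220 [  1.46   1.24 369.89 379.11]
stub 222 [  1.51   1.34 369.24 378.41]
stub 224 [  1.65   1.13 368.6  377.72]
```

Request:
{"fn": "send_rows", "kwargs": {"plan": [{"x": 0.001,"y": 0.003,"z": 0,"roll": 0},{"x": 0.001,"y": 0.003,"z": 0.03,"roll": 0},{"x": 0.001,"y": 0.003,"z": 0.055,"roll": 0},{"x": 0.001,"y": 0.003,"z": 0.065,"roll": 0},{"x": 0.001,"y": 0.003,"z": 0.065,"roll": 0}]}}

```text
clock: 20.15
ee_pos: [0.5775, 0.3641, 0.1397]
tool_rot: [-1.86, -2.531, 0.001]
force: [0.3, 0.5, -1.1]
grip_width: 0.0278
grasp_force: 40.0
```

Request:
{"fn": "send_rows", "kwargs": {"plan": [{"x": 0,"y": 0,"z": 0.03,"roll": 0},{"x": 0,"y": 0,"z": 0.06,"roll": 0},{"x": 0,"y": 0,"z": 0.09,"roll": 0},{"x": 0,"y": 0,"z": 0.12,"roll": 0},{"x": 0,"y": 0,"z": 0.135,"roll": 0}]}}

```text
clock: 20.78
ee_pos: [0.5773, 0.364, 0.0985]
tool_rot: [-1.86, -2.531, 0.002]
force: [0.4, 0.6, -0.8]
grip_width: 0.0273
grasp_force: 40.0
```

Request:
{"fn": "send_rows", "kwargs": {"plan": [{"x": 0,"y": 0,"z": 0.005,"roll": 0},{"x": 0,"y": 0,"z": 0.009,"roll": 0},{"x": 0,"y": 0,"z": 0.012,"roll": 0},{"x": 0,"y": 0,"z": 0.012,"roll": 0}]}}

```text
clock: 21.28
ee_pos: [0.5776, 0.3642, 0.0965]
tool_rot: [1.86, 2.532, 0.0]
force: [-2.3, -0.0, 4.5]
grip_width: 0.0281
grasp_force: 40.0
```

Request:
{"fn": "send_rows", "kwargs": {"plan": [{"x": 0,"y": 0,"z": 0.004,"roll": 0},{"x": 0,"y": 0,"z": 0.004,"roll": 0}]}}

```text
clock: 21.52
ee_pos: [0.5777, 0.3642, 0.0965]
tool_rot: [1.86, 2.531, 0.001]
force: [-6.7, -2.4, 14.4]
grip_width: 0.0282
grasp_force: 40.0
```

Request:
{"fn": "send_rows", "kwargs": {"plan": [{"x": 0,"y": 0,"z": -0.005,"roll": 0},{"x": 0,"y": 0,"z": -0.005,"roll": 0},{"x": 0,"y": 0,"z": -0.005,"roll": 0},{"x": 0,"y": 0,"z": -0.2,"roll": 0},{"x": 0,"y": 0,"z": -0.45,"roll": 0}], "gripper": 60, "grip_force": 10}}

```text
clock: 22.15
ee_pos: [0.5772, 0.3639, 0.2178]
tool_rot: [-1.86, -2.531, 0.003]
force: [0.6, -0.2, 0.0]
grip_width: 0.0598
grasp_force: 0.0
```

Run:
```python
from h import *
c=read_camera('scene');u=proj(c,[.5775,.364,.08])[0].astype(int)
print(bot.read_state()['ee_pos'])
cv2.imwrite('pics/c8.png',np.hstack([up(c['img'][u[1]-35:u[1]+40,u[0]-28:u[0]+28],6),up(c['img'][165:240,115:190],6)]))
# beakers again
w=(lambda I:((I[...,2].astype(int)-I[...,0])>-30).astype(np.uint8))(up(c['img']))
for k,(x0,y0,x1,y1) in dict(b1=(118,165,160,210),b2=(162,175,203,217),b3=(208,172,240,214)).items():
    m=np.zeros_like(w);m[y0*8:y1*8,x0*8:x1*8]=w[y0*8:y1*8,x0*8:x1*8]
    print(k,box(c,max(contours(m),key=cv2.contourArea),.052))
```

```text
[0.578858   0.36488763 0.22841207]
b1 (array([ 0.41495255, -0.3112926 ], dtype=float32), (np.float32(0.053210847), np.float32(0.103751004)), np.float32(154.9015))
b2 (array([ 0.4517554 , -0.17739245], dtype=float32), (np.float32(0.051491845), np.float32(0.09513042)), np.float32(149.19263))
b3 (array([ 0.43624723, -0.05404087], dtype=float32), (np.float32(0.049684342), np.float32(0.08649206)), np.float32(179.92941))
```

View pics/c8.png

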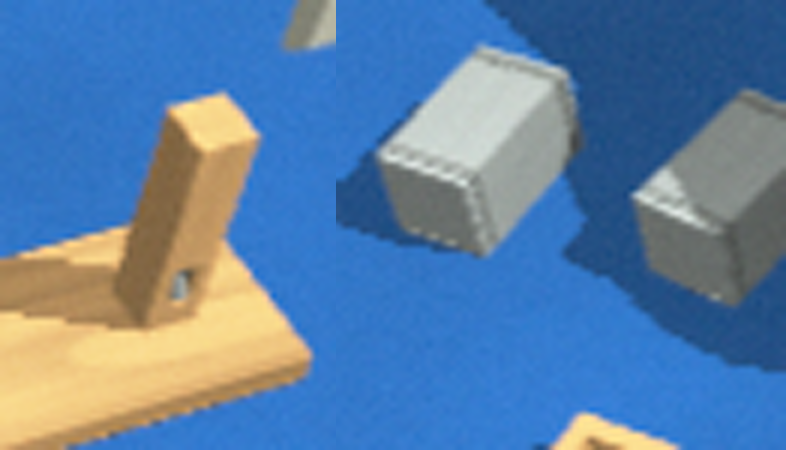

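Both buttons show through the holes (180,285), and the beakers' closed ends face away from the robot. Go to the nearest beaker (b3).

```bash
python3 -c "
from h import *
go([.4685,-.058,.2],89)"
```

```text
shift [-1.2355 -0.7731  0.0853] roll -0.1989 cur closing heading 17.39 tcp [0.5789 0.3649 0.2284]
```

Request:
{"fn": "send_rows", "kwargs": {"plan": [{"x": -0.617,"y": -0.386,"z": 0,"roll": -0.1},{"x": -0.617,"y": -0.386,"z": 0,"roll": -0.1},{"x": -0.617,"y": -0.386,"z": 0,"roll": -0.1},{"x": -0.617,"y": -0.386,"z": 0,"roll": -0.1},{"x": -0.617,"y": -0.386,"z": 0,"roll": -0.1}], "gripper": 82}}

```text
clock: 22.82
ee_pos: [0.5222, 0.1513, 0.2175]
tool_rot: [0.989, 2.981, 0.001]
force: [-0.5, 0.8, 0.2]
grip_width: 0.0823
grasp_force: 0.0
```

```bash
python3 -c "
from h import *
go([.4685,-.058,.2],89)"
```

```text
shift [-0.2736 -0.6661  0.058 ] roll -0.0992 cur closing heading 53.28 tcp [0.5222 0.1513 0.2175]
```

Request:
{"fn": "send_rows", "kwargs": {"plan": [{"x": -0.274,"y": -0.666,"z": 0,"roll": -0.099},{"x": -0.274,"y": -0.666,"z": 0,"roll": -0.099},{"x": -0.274,"y": -0.666,"z": 0,"roll": -0.099},{"x": -0.274,"y": -0.666,"z": 0.1,"roll": -0.099},{"x": -0.274,"y": -0.666,"z": 0.3,"roll": -0.099}]}}

```text
clock: 23.45
ee_pos: [0.4703, -0.0584, 0.1282]
tool_rot: [0.029, 3.137, -0.001]
force: [0.9, 0.8, -0.8]
grip_width: 0.0821
grasp_force: 0.0
```

```bash
python3 -c "
from h import *
go([.4685,-.058,.007],89)"
```

```text
shift [0.0078 0.0017 0.4039] roll -0.0002 cur closing heading 88.93 tcp [ 0.4703 -0.0584  0.1282]
```

Request:
{"fn": "send_rows", "kwargs": {"plan": [{"x": 0.004,"y": 0.002,"z": 0.15,"roll": 0},{"x": 0.004,"y": 0.002,"z": 0.3,"roll": 0},{"x": 0.004,"y": 0.002,"z": 0.37,"roll": 0},{"x": 0.004,"y": 0.002,"z": 0.395,"roll": 0},{"x": 0.004,"y": 0.002,"z": 0.395,"roll": 0}]}}

```text
clock: 24.08
ee_pos: [0.4684, -0.0556, 0.0089]
tool_rot: [-0.027, -3.141, -0.0]
force: [0.2, 0.2, 0.6]
grip_width: 0.082
grasp_force: 0.0
```

Request:
{"fn": "send_rows", "kwargs": {"plan": [{"x": 0,"y": 0,"z": 0,"roll": 0},{"x": 0,"y": 0,"z": 0,"roll": 0},{"x": 0,"y": 0,"z": 0,"roll": 0},{"x": 0,"y": 0,"z": 0,"roll": 0},{"x": 0,"y": 0,"z": 0,"roll": 0}], "gripper": 0, "grip_force": 4}}

```text
clock: 24.7
ee_pos: [0.4682, -0.056, 0.0091]
tool_rot: [0.027, 3.141, -0.0]
force: [-1.6, 0.2, 4.7]
grip_width: 0.0519
grasp_force: 4.0
```

Request:
{"fn": "send_rows", "kwargs": {"plan": [{"x": 0,"y": 0,"z": -0.06,"roll": 0},{"x": 0,"y": 0,"z": -0.12,"roll": 0},{"x": 0,"y": 0,"z": -0.18,"roll": 0},{"x": 0,"y": 0,"z": -0.24,"roll": 0},{"x": 0,"y": 0,"z": -0.3,"roll": 0}]}}

```text
clock: 25.32
ee_pos: [0.4681, -0.0559, 0.1002]
tool_rot: [0.027, 3.141, -0.0]
force: [-0.2, -1.4, -1.8]
grip_width: 0.0521
grasp_force: 4.0
```

```bash
python3 -c "
from h import *
c=read_camera('scene');u=proj(c,bot.read_state()['ee_pos'])[0].astype(int);cv2.imwrite('pics/c9.png',up(c['img'][u[1]-45:u[1]+45,u[0]-50:u[0]+50],6))"
```

```text
(no output)
```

View pics/c9.png

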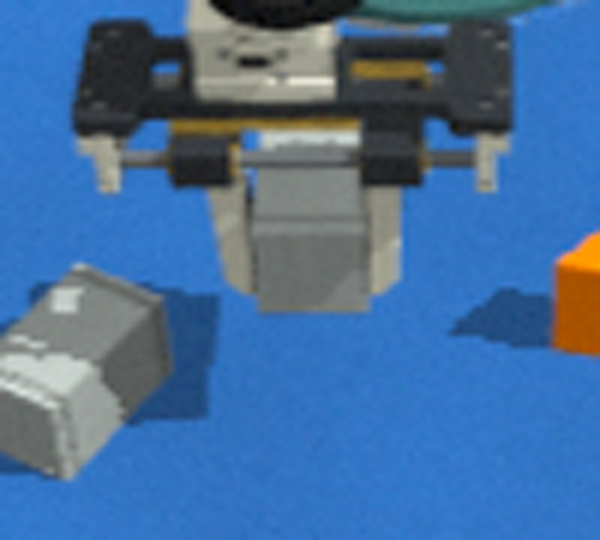

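Beaker is held by its closed end (310,265) but hasn't swung down. I'll lower the grip to 3 N nearer the table with a brisk lift.

Request:
{"fn": "send_rows", "kwargs": {"plan": [{"x": 0,"y": 0,"z": 0.1,"roll": 0},{"x": 0,"y": 0,"z": 0.12,"roll": 0},{"x": 0,"y": 0,"z": 0.12,"roll": 0},{"x": 0,"y": 0,"z": 0.12,"roll": 0},{"x": 0,"y": 0,"z": 0.12,"roll": 0}], "grip_force": 3}}

```text
clock: 26.0
ee_pos: [0.4683, -0.0559, 0.0634]
tool_rot: [0.027, 3.141, -0.0]
force: [-0.5, 0.1, -2.0]
grip_width: 0.052
grasp_force: 3.0
```

Request:
{"fn": "send_rows", "kwargs": {"plan": [{"x": 0,"y": 0,"z": -0.15,"roll": 0},{"x": 0,"y": 0,"z": -0.15,"roll": 0},{"x": 0,"y": 0,"z": -0.15,"roll": 0},{"x": 0,"y": 0,"z": -0.15,"roll": 0}]}}

```text
clock: 26.5
ee_pos: [0.4676, -0.0558, 0.1068]
tool_rot: [-0.027, -3.14, -0.0]
force: [0.3, -0.1, -2.0]
grip_width: 0.0523
grasp_force: 3.0
```

```bash
python3 -c "
from h import *
s=bot.read_state();print(s['moment'],s['force'],s['grip_width'])
c=read_camera('scene');u=proj(c,bot.read_state()['ee_pos'])[0].astype(int);
d=read_camera('top');v=proj(d,bot.read_state()['ee_pos'])[0].astype(int);
cv2.imwrite('pics/c10.png',np.hstack([up(c['img'][u[1]-45:u[1]+45,u[0]-50:u[0]+50],4),up(d['img'][v[1]-45:v[1]+45,v[0]-50:v[0]+50],4)]))"
```

```text
[ 0.05033178 -0.14228229 -0.04262108] [ 0.29593885 -0.14495443 -1.95621865] 0.05225014602460523
```

View pics/c10.png

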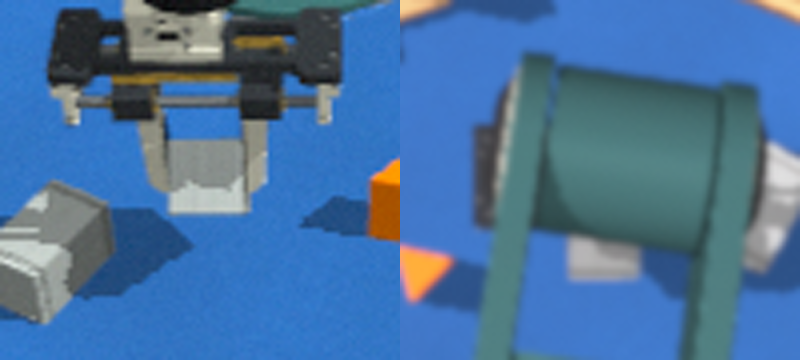

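Seen: one square face now faces the camera (~45° tilt): it swings partly. I'll use the table to finish: touch the mouth edge down and arc toward the robot.

Request:
{"fn": "send_rows", "kwargs": {"plan": [{"x": 0,"y": 0,"z": 0.08,"roll": 0},{"x": 0,"y": 0,"z": 0.12,"roll": 0},{"x": 0,"y": 0,"z": 0.15,"roll": 0},{"x": 0,"y": 0,"z": 0.165,"roll": 0},{"x": 0,"y": 0,"z": 0.165,"roll": 0}]}}

```text
clock: 27.22
ee_pos: [0.4682, -0.0559, 0.0585]
tool_rot: [0.027, 3.141, -0.0]
force: [-0.2, -0.3, -1.7]
grip_width: 0.0519
grasp_force: 3.0
```

Request:
{"fn": "send_rows", "kwargs": {"plan": [{"x": 0.04,"y": 0,"z": -0.006,"roll": 0},{"x": 0.08,"y": 0,"z": -0.014,"roll": 0},{"x": 0.12,"y": 0,"z": -0.018,"roll": 0},{"x": 0.17,"y": 0,"z": -0.014,"roll": 0},{"x": 0.215,"y": 0,"z": -0.004,"roll": 0}]}}

```text
clock: 27.85
ee_pos: [0.4026, -0.0548, 0.0596]
tool_rot: [0.027, 3.141, -0.0]
force: [-0.5, 0.5, -1.1]
grip_width: 0.0522
grasp_force: 3.0
```

```bash
python3 -c "
from h import *
s=bot.read_state();print(s['ee_pos'],s['force'],s['grip_width'])
c=read_camera('scene');u=proj(c,bot.read_state()['ee_pos'])[0].astype(int);
cv2.imwrite('pics/c11.png',up(c['img'][u[1]-45:u[1]+45,u[0]-50:u[0]+50],5))"
```

```text
[ 0.40262636 -0.05480407  0.0596051 ] [-0.4792704   0.47306046 -1.13667701] 0.05216662697619297
```

View pics/c11.png

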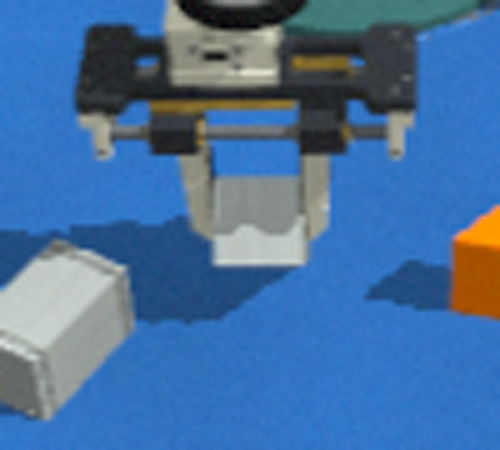

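```bash
cat >> h.py <<'E'
def tilt(head,e=.012):
    """rows of closed-face lower & upper edge vs observed grey blob column, for tilt angle table"""
    c=read_camera('scene');P=bot.read_state()['ee_pos']+[0,0,.019];a=np.radians(head);H=np.array([np.cos(a),np.sin(a),0]);Z=np.array([0,0,1.])
    for t in range(0,100,10):
        k,s=np.cos(np.radians(t)),np.sin(np.radians(t))
        q=proj(c,[P+H*(e*k+.026*s)+Z*(e*s-.026*k),P+H*(e*k-.026*s)+Z*(e*s+.026*k),P+H*(-.078*k+.026*s)+Z*(-.078*s-.026*k)]);print(t,q[:,1].round(1))
    u=int(round(q[0,0]))+1;col=c['img'][int(q[0,1])-45:int(q[0,1])+45,u].astype(int);d=col[:,2]-col[:,0]
    e_=np.flatnonzero(np.diff((d>-30).astype(int)))+int(q[0,1])-45;print('mask edges rows',e_)
E
python3 -c "
from h import *
tilt(-1)"
```

```text
0 [181.7 168.6 162.3]
10 [182.  167.1 166.6]
20 [182.1 165.8 171.1]
30 [181.9 164.7 175.6]
40 [181.5 163.8 180. ]
50 [180.7 163.3 184.2]
60 [179.7 163.  188.1]
70 [178.4 163.  191.7]
80 [177.  163.3 194.7]
90 [175.4 163.8 197.1]
mask edges rows [153 156 158 166 184]
```

Request:
{"fn": "send_rows", "kwargs": {"plan": [{"x": -0.1,"y": 0,"z": -0.02,"roll": 0},{"x": -0.2,"y": 0,"z": -0.02,"roll": 0},{"x": -0.22,"y": 0,"z": -0.01,"roll": 0},{"x": -0.22,"y": 0,"z": 0.02,"roll": 0},{"x": -0.22,"y": 0,"z": 0.02,"roll": 0}]}}

```text
clock: 28.58
ee_pos: [0.4686, -0.0559, 0.0526]
tool_rot: [-0.027, -3.14, -0.0]
force: [-0.4, -0.5, -1.6]
grip_width: 0.0519
grasp_force: 3.0
```

```bash
python3 -c "
from h import *
s=bot.read_state();print(s['ee_pos'],s['force'])
tilt(-1)"
```

```text
[ 0.46864154 -0.05585559  0.05261144] [-0.39934175 -0.54325892 -1.60333006]
0 [198.8 185.9 177.9]
10 [199.3 184.3 182.3]
20 [199.5 182.9 186.9]
30 [199.4 181.7 191.5]
40 [198.9 180.7 196.1]
50 [198.2 180.  200.5]
60 [197.2 179.7 204.7]
70 [196.  179.6 208.5]
80 [194.5 179.8 211.8]
90 [192.9 180.3 214.4]
mask edges rows [171 174 176 182 201]
```

Request:
{"fn": "send_rows", "kwargs": {"plan": [{"x": 0,"y": 0,"z": 0.01,"roll": 0},{"x": 0,"y": 0,"z": 0.012,"roll": 0}]}}

```text
clock: 28.88
ee_pos: [0.4697, -0.0559, 0.0502]
tool_rot: [0.027, 3.14, -0.0]
force: [1.9, 0.9, 3.9]
grip_width: 0.0519
grasp_force: 3.0
```

Request:
{"fn": "send_rows", "kwargs": {"plan": [{"x": 0.02,"y": 0,"z": -0.008,"roll": 0},{"x": 0.05,"y": 0,"z": -0.018,"roll": 0},{"x": 0.095,"y": 0,"z": -0.031,"roll": 0},{"x": 0.15,"y": 0,"z": -0.036,"roll": 0},{"x": 0.19,"y": 0,"z": -0.033,"roll": 0}]}}

```text
clock: 29.5
ee_pos: [0.4115, -0.0549, 0.0598]
tool_rot: [0.027, 3.141, -0.0]
force: [-1.1, 0.9, -1.2]
grip_width: 0.0521
grasp_force: 3.0
```

```bash
python3 -c "
from h import *
s=bot.read_state();print(s['ee_pos'],s['force'])
tilt(-1)"
```

```text
[ 0.41153333 -0.05492973  0.05981774] [-1.12811042  0.90594945 -1.15946306]
0 [183.5 170.4 164. ]
10 [183.9 168.9 168.3]
20 [184.  167.6 172.8]
30 [183.8 166.5 177.3]
40 [183.3 165.6 181.7]
50 [182.6 165.  186. ]
60 [181.5 164.7 189.9]
70 [180.3 164.7 193.5]
80 [178.8 165.  196.5]
90 [177.3 165.5 199. ]
mask edges rows [155 158 160 168 186]
```

Contact slid without turning it. Better idea: push the mouth against the far face of the tall fixed peg so the beaker pivots to vertical. Travel there, high.

Request:
{"fn": "send_rows", "kwargs": {"plan": [{"x": 0,"y": 0,"z": -0.2,"roll": 0},{"x": 0,"y": 0,"z": -0.4,"roll": 0},{"x": 0,"y": 0,"z": -0.6,"roll": 0},{"x": 0,"y": 0,"z": -0.68,"roll": -0.03},{"x": 0,"y": 0,"z": -0.68,"roll": -0.051}], "grip_force": 5}}

```text
clock: 30.18
ee_pos: [0.413, -0.055, 0.2659]
tool_rot: [-0.482, 3.101, -0.002]
force: [0.2, 0.1, -1.7]
grip_width: 0.0521
grasp_force: 5.0
```

```bash
python3 -c "
from h import *
s=bot.read_state();print(s['ee_pos'],s['force'],s['grip_width'])
go([.7153,.2765,.265],107.45)"
```

```text
[ 0.41301317 -0.05504428  0.26592137] [ 0.24128136  0.06790372 -1.71174325] 0.052100285894740576
shift [-1.2956  0.747   0.0055] roll 0.0006 cur closing heading 107.68 tcp [ 0.413  -0.055   0.2659]
```

Request:
{"fn": "send_rows", "kwargs": {"plan": [{"x": -0.65,"y": 0.373,"z": 0,"roll": 0},{"x": -0.65,"y": 0.373,"z": 0,"roll": 0},{"x": -0.65,"y": 0.373,"z": 0,"roll": 0},{"x": -0.65,"y": 0.373,"z": 0,"roll": 0},{"x": -0.65,"y": 0.373,"z": 0,"roll": 0}]}}

```text
clock: 30.8
ee_pos: [0.566, 0.1118, 0.2624]
tool_rot: [0.478, -3.103, -0.0]
force: [-0.4, 0.2, -1.2]
grip_width: 0.0516
grasp_force: 5.0
```

Request:
{"fn": "send_rows", "kwargs": {"plan": [{"x": -0.645,"y": 0.374,"z": 0,"roll": 0},{"x": -0.645,"y": 0.374,"z": 0,"roll": 0},{"x": -0.645,"y": 0.374,"z": 0,"roll": 0},{"x": -0.645,"y": 0.374,"z": 0,"roll": 0},{"x": -0.645,"y": 0.374,"z": 0,"roll": 0}]}}

```text
clock: 31.42
ee_pos: [0.717, 0.2759, 0.262]
tool_rot: [0.476, -3.103, 0.001]
force: [-0.3, -0.3, -2.6]
grip_width: 0.0519
grasp_force: 5.0
```

```bash
python3 -c "
from h import *
s=bot.read_state();print(s['ee_pos'],s['force'],s['grip_width'])
go([.7153,.2765,.091],107.45);tilt(17.45)"
```

```text
[0.71695863 0.27585369 0.26202828] [-0.27705419 -0.26975588 -2.59617997] 0.051903112554487055
shift [0.0034 0.0037 0.5701] roll -0.0 cur closing heading 107.44 tcp [0.717  0.2759 0.262 ]
0 [210.7 192.9 182.6]
10 [211.3 190.7 188.5]
20 [211.6 188.8 194.6]
30 [211.4 187.1 200.8]
40 [210.8 185.9 206.9]
50 [209.9 185.  212.8]
60 [208.5 184.5 218.4]
70 [206.8 184.4 223.5]
80 [204.8 184.7 228. ]
90 [202.6 185.5 231.7]
mask edges rows [174 179 182 187 245]
```

Request:
{"fn": "send_rows", "kwargs": {"plan": [{"x": 0,"y": 0.004,"z": 0.2,"roll": 0},{"x": 0,"y": 0.004,"z": 0.4,"roll": 0},{"x": 0,"y": 0.004,"z": 0.53,"roll": 0},{"x": 0,"y": 0.004,"z": 0.555,"roll": 0},{"x": 0,"y": 0.004,"z": 0.555,"roll": 0}], "grip_force": 4}}

```text
clock: 32.1
ee_pos: [0.7162, 0.2756, 0.0991]
tool_rot: [-0.474, 3.104, 0.0]
force: [-0.8, 0.4, -1.9]
grip_width: 0.0518
grasp_force: 4.0
```

Request:
{"fn": "send_rows", "kwargs": {"plan": [{"x": 0.05,"y": 0,"z": 0,"roll": 0},{"x": 0.1,"y": 0,"z": 0,"roll": 0},{"x": 0.14,"y": 0,"z": 0,"roll": 0},{"x": 0.17,"y": 0,"z": 0,"roll": 0},{"x": 0.19,"y": 0,"z": 0,"roll": 0}]}}

```text
clock: 32.72
ee_pos: [0.6627, 0.2592, 0.1006]
tool_rot: [-0.474, 3.1, 0.001]
force: [5.7, 1.0, 1.5]
grip_width: 0.0522
grasp_force: 4.0
```

```bash
python3 -c "
from h import *
s=bot.read_state();print(s['force'],s['grip_width'])
go([.6528,.2569,.095],107.45)
c=read_camera('scene');u=proj(c,bot.read_state()['ee_pos'])[0].astype(int);
cv2.imwrite('pics/c12.png',up(c['img'][u[1]-45:u[1]+45,u[0]-50:u[0]+50],5))"
```

```text
[5.68772902 1.04557693 1.51702706] 0.052218780722642695
shift [0.0339 0.0024 0.0185] roll -0.0002 cur closing heading 107.38 tcp [0.6627 0.2592 0.1006]
```

View pics/c12.png

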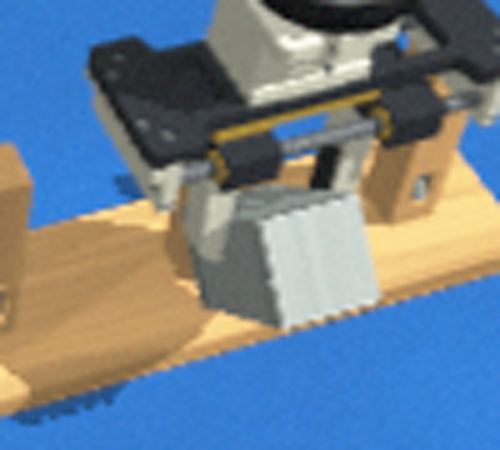

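```bash
cat >> h.py <<'E'
def corners(P,head,t,e=.012):
    a=np.radians(head);H=np.array([np.cos(a),np.sin(a),0]);Y=np.array([-np.sin(a),np.cos(a),0]);Z=np.array([0,0,1.])
    k,s=np.cos(np.radians(t)),np.sin(np.radians(t));A=H*k+Z*s;B=H*s-Z*k   # axis to closed end, old under side
    return {n:P+A*(e if n[0]=='c' else e-.09)+B*.026*(1 if n[1]=='b' else -1)+Y*.026*(1 if n[2]=='l' else -1) for n in('cbr','cbl','ctr','ctl','mbr','mbl','mtr','mtl')}
E
python3 -c "
from h import *
c=read_camera('scene');P=bot.read_state()['ee_pos'];o=proj(c,P)[0].astype(int)-[50,45]
for t in(20,40,60,80,90,100):
  print(t,{n:((proj(c,X)[0]-o+[1.5,0])*5).round().astype(int).tolist() for n,X in corners(P+[0,0,.019],17.45,t).items() if n!='mtl'})"
```

```text
20 {'cbr': [233, 275], 'cbl': [328, 249], 'ctr': [232, 183], 'ctl': [329, 157], 'mbr': [149, 191], 'mbl': [238, 167], 'mtr': [146, 104]}
40 {'cbr': [241, 274], 'cbl': [337, 247], 'ctr': [222, 170], 'ctl': [318, 144], 'mbr': [162, 244], 'mbl': [251, 219], 'mtr': [144, 148]}
60 {'cbr': [247, 266], 'cbl': [344, 239], 'ctr': [212, 162], 'ctl': [308, 137], 'mbr': [182, 294], 'mbl': [271, 269], 'mtr': [151, 199]}
80 {'cbr': [250, 251], 'cbl': [347, 224], 'ctr': [203, 162], 'ctl': [298, 136], 'mbr': [207, 337], 'mbl': [298, 311], 'mtr': [165, 252]}
90 {'cbr': [250, 242], 'cbl': [347, 215], 'ctr': [199, 164], 'ctl': [294, 139], 'mbr': [221, 355], 'mbl': [312, 328], 'mtr': [175, 277]}
100 {'cbr': [249, 233], 'cbl': [346, 206], 'ctr': [197, 168], 'ctl': [291, 143], 'mbr': [234, 369], 'mbl': [327, 342], 'mtr': [186, 301]}
```

It slipped in the pads instead of turning (~37 mm along its axis); still held, tilted about 40°. I'll lay it back near its start, regrip at the end, and instead hook the mouth over the peg top to turn it.

Request:
{"fn": "send_rows", "kwargs": {"plan": [{"x": -0.1,"y": 0,"z": 0,"roll": 0},{"x": -0.15,"y": 0,"z": -0.1,"roll": 0},{"x": -0.15,"y": 0,"z": -0.3,"roll": 0},{"x": -0.15,"y": 0,"z": -0.5,"roll": 0},{"x": -0.15,"y": 0,"z": -0.55,"roll": 0}], "grip_force": 8}}

```text
clock: 33.45
ee_pos: [0.7052, 0.2727, 0.2686]
tool_rot: [-0.474, 3.099, 0.002]
force: [-0.1, -0.4, -1.8]
grip_width: 0.0518
grasp_force: 8.0
```

```bash
python3 -c "
from h import *
s=bot.read_state();print(s['force'],s['grip_width'])
go([.5,-.03,.265],89)"
```

```text
[-0.09945635 -0.43728367 -1.81310725] 0.05179590135240646
shift [ 0.9544 -0.7587  0.0053] roll 0.0511 cur closing heading 107.38 tcp [0.7052 0.2727 0.2686]
```

Request:
{"fn": "send_rows", "kwargs": {"plan": [{"x": 0.954,"y": -0.759,"z": 0,"roll": 0.051},{"x": 0.954,"y": -0.759,"z": 0,"roll": 0.051},{"x": 0.954,"y": -0.759,"z": 0,"roll": 0.051},{"x": 0.954,"y": -0.759,"z": 0,"roll": 0.051},{"x": 0.954,"y": -0.759,"z": 0,"roll": 0.051}]}}

```text
clock: 34.08
ee_pos: [0.5276, 0.0124, 0.2618]
tool_rot: [-0.026, -3.141, 0.0]
force: [0.5, -0.1, -1.6]
grip_width: 0.0517
grasp_force: 8.0
```

```bash
python3 -c "
from h import *
go([.5,-.03,.05],89)"
```

```text
shift [ 0.0893 -0.143   0.7062] roll 0.0001 cur closing heading 89.04 tcp [0.5276 0.0124 0.2618]
```

Request:
{"fn": "send_rows", "kwargs": {"plan": [{"x": 0.09,"y": -0.143,"z": 0.1,"roll": 0},{"x": 0.09,"y": -0.143,"z": 0.3,"roll": 0},{"x": 0.09,"y": -0.143,"z": 0.5,"roll": 0},{"x": 0.09,"y": -0.143,"z": 0.63,"roll": 0},{"x": 0.09,"y": -0.143,"z": 0.65,"roll": 0}]}}

```text
clock: 34.7
ee_pos: [0.4999, -0.0285, 0.0647]
tool_rot: [-0.027, -3.137, -0.001]
force: [-0.5, -0.5, -0.8]
grip_width: 0.0519
grasp_force: 8.0
```

Request:
{"fn": "send_rows", "kwargs": {"plan": [{"x": 0,"y": 0,"z": 0.03,"roll": 0},{"x": 0,"y": 0,"z": 0.06,"roll": 0},{"x": 0,"y": 0,"z": 0.09,"roll": 0},{"x": 0,"y": 0,"z": 0.12,"roll": 0},{"x": 0,"y": 0,"z": 0.12,"roll": 0}], "grip_force": 3}}

```text
clock: 35.33
ee_pos: [0.5012, -0.0286, 0.0306]
tool_rot: [-0.027, -3.141, -0.0]
force: [0.1, -0.7, -1.5]
grip_width: 0.0518
grasp_force: 3.0
```

Request:
{"fn": "send_rows", "kwargs": {"plan": [{"x": 0,"y": 0,"z": 0.015,"roll": 0},{"x": 0,"y": 0,"z": 0.03,"roll": 0},{"x": 0,"y": 0,"z": 0.04,"roll": 0},{"x": 0,"y": 0,"z": 0.04,"roll": 0}]}}

```text
clock: 35.83
ee_pos: [0.5014, -0.0286, 0.0189]
tool_rot: [-0.027, -3.141, -0.0]
force: [0.7, 0.8, 0.1]
grip_width: 0.052
grasp_force: 3.0
```

```bash
python3 -c "
from h import *
c=read_camera('scene');u=proj(c,bot.read_state()['ee_pos'])[0].astype(int);
cv2.imwrite('pics/c13.png',up(c['img'][u[1]-45:u[1]+45,u[0]-50:u[0]+50],5))"
```

```text
(no output)
```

View pics/c13.png

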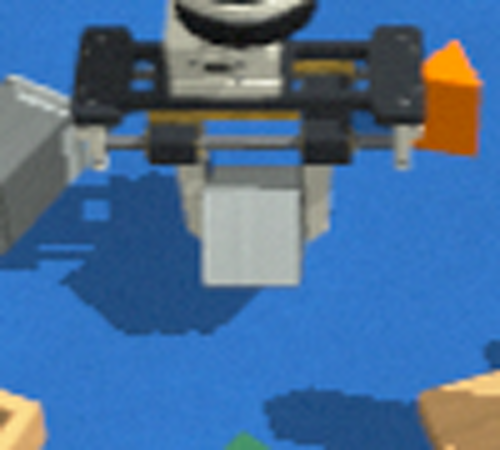

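Beaker is in hand, closed face to the camera at (250,235), mouth edge about touching. Lower slightly and open to let it lie down.

Request:
{"fn": "send_rows", "kwargs": {"plan": [{"x": 0,"y": 0,"z": 0.015,"roll": 0},{"x": 0,"y": 0,"z": 0.025,"roll": 0},{"x": 0,"y": 0,"z": 0.025,"roll": 0}]}}

```text
clock: 36.25
ee_pos: [0.5013, -0.0286, 0.0113]
tool_rot: [-0.027, -3.141, -0.0]
force: [0.5, 0.5, 0.8]
grip_width: 0.0518
grasp_force: 3.0
```

Request:
{"fn": "send_rows", "kwargs": {"plan": [{"x": 0,"y": 0,"z": 0,"roll": 0},{"x": 0,"y": 0,"z": 0,"roll": 0},{"x": 0,"y": 0,"z": -0.1,"roll": 0},{"x": 0,"y": 0,"z": -0.3,"roll": 0},{"x": 0,"y": 0,"z": -0.5,"roll": 0}], "gripper": 84}}

```text
clock: 36.88
ee_pos: [0.5011, -0.0286, 0.1633]
tool_rot: [-0.027, -3.141, -0.0]
force: [1.1, -0.2, 0.4]
grip_width: 0.0836
grasp_force: 0.0
```

```bash
cat >> h.py <<'E'
def lying(near):
    c=read_camera('scene');I=up(c['img']).astype(np.int16);sat=cv2.cvtColor(up(c['img']),cv2.COLOR_BGR2HSV)[...,1]
    u=((proj(c,[near[0],near[1],.026])[0]+.5)*8).astype(int);m=(((I[...,2]-I[...,0])>-30)&(sat<90)).astype(np.uint8)
    w=np.zeros_like(m);S=slice(u[1]-200,u[1]+200),slice(u[0]-200,u[0]+200);w[S]=m[S]
    cs=[k for k in contours(w) if cv2.contourArea(k)>15000]
    for k in cs:
        ctr,sz,yaw=box(c,k,.052);print(np.round(ctr-[0,.003],4),np.round(sz,4),round(float(yaw),1),cv2.boundingRect(k))
E
python3 -c "
from h import *
lying([.5,-.03]);go([.5,-.03,.15],89)"
```

```text
[ 0.5398 -0.0296] [0.0645 0.0503] 179.1 (1771, 1635, 161, 235)
shift [ 0.0118 -0.0042  0.0732] roll 0.0001 cur closing heading 89.03 tcp [ 0.5034 -0.0288  0.172 ]
```

Request:
{"fn": "send_rows", "kwargs": {"plan": [{"x": 0.15,"y": 0,"z": -0.2,"roll": 0},{"x": 0.25,"y": 0,"z": -0.35,"roll": 0},{"x": 0.25,"y": 0,"z": -0.35,"roll": 0}]}}

```text
clock: 37.3
ee_pos: [0.4261, -0.0274, 0.2709]
tool_rot: [0.027, 3.135, -0.001]
force: [0.2, -0.1, 0.3]
grip_width: 0.0841
grasp_force: 0.0
```

```bash
python3 -c "
from h import *
lying([.5,-.03]);lying([.45,-.18]);lying([.415,-.314]);print(bot.read_state()['ee_pos'])"
```

```text
[ 0.5398 -0.0295] [0.0645 0.0501] 179.0 (1771, 1635, 161, 235)
[ 0.4511 -0.1801] [0.0516 0.0969] 149.0 (1318, 1443, 270, 283)
[ 0.4154 -0.3145] [0.052  0.1001] 155.2 (977, 1386, 268, 274)
[ 0.42661634 -0.02735037  0.26585858]
```

```bash
python3 -c "
from h import *
c=read_camera('scene')
for u in(224,231,238): print(u,[(int(r),int(c['img'][r,u].mean()),int(c['img'][r,u,2])-int(c['img'][r,u,0])) for r in range(196,240)])
print([(x,int(c['img'][218,x].mean()),int(c['img'][218,x,2])-int(c['img'][218,x,0])) for x in range(216,248)])
d=read_camera('top');x,y=proj(d,[.52,-.03,.05])[0].astype(int);print(x,y)
print(np.round(d['img'][y-24:y+24:2,x-20:x+20:2,2].astype(int)-d['img'][y-24:y+24:2,x-20:x+20:2,0]))"
```

```text
224 [(196, 117, -141), (197, 118, -141), (198, 119, -140), (199, 118, -141), (200, 119, -141), (201, 112, -141), (202, 119, -139), (203, 119, -142), (204, 179, -13), (205, 152, -2), (206, 163, -2), (207, 190, -3), (208, 190, -2), (209, 189, -5), (210, 192, -4), (211, 190, -4), (212, 191, -2), (213, 190, -2), (214, 191, -5), (215, 190, -4), (216, 190, -4), (217, 191, -4), (218, 190, -4), (219, 192, -5), (220, 193, -3), (221, 195, -5), (222, 195, -6), (223, 195, -6), (224, 198, -4), (225, 154, -2), (226, 156, -4), (227, 199, -4), (228, 128, -2), (229, 117, -5), (230, 120, -3), (231, 119, -1), (232, 117, -2), (233, 117, -5), (234, 117, -3), (235, 116, -2), (236, 118, -4), (237, 121, -3), (238, 114, -2), (239, 117, -4)]
231 [(196, 119, -140), (197, 117, -144), (198, 118, -143), (199, 121, -144), (200, 121, -143), (201, 119, -145), (202, 119, -145), (203, 114, -146), (204, 179, -13), (205, 150, 2), (206, 154, -1), (207, 191, -4), (208, 197, -6), (209, 194, -5), (210, 193, -5), (211, 193, -5), (212, 193, -3), (213, 196, -3), (214, 194, -6), (215, 194, -4), (216, 194, -3), (217, 195, -6), (
[... 3429 characters left out ...]
3  -42  -42  -42  -42  -41  -40  -41
   -41  -41  -39  -39  -39  -39]
 [ -45  -33  -36  -43  -45  -45  -44  -43  -43  -44  -43  -43  -42  -43
   -42  -42  -42  -42  -42  -41]
 [ -45  -33  -39  -45  -46  -45  -45  -45  -45  -45  -45  -44  -44  -44
   -44  -43  -43  -44  -43  -43]
 [ -44  -32  -41  -45  -46  -46  -46  -46  -46  -46  -46  -46  -46  -44
   -44  -44  -45  -45  -45  -44]
 [ -45  -34  -46  -48  -47  -47  -47  -47  -47  -47  -46  -46  -47  -46
   -46  -46  -46  -46  -46  -45]
 [ -45  -35  -48  -48  -48  -49  -49  -48  -48  -48  -48  -48  -48  -47
   -47  -47  -47  -46  -46  -46]
 [ -45  -34  -48  -49  -49  -48  -49  -50  -49  -48  -48  -49  -49  -49
   -49  -48  -49  -48  -48  -48]]
```

```bash
python3 -c "
from h import *
c=read_camera('scene');print(ray(c,[[231,203.6],[231,227.7]],.052),ray(c,[[221.8,218],[241,218]],.052))
lying([.54,-.03])"
```

```text
[[ 0.50618154 -0.02823811  0.052     ]
 [ 0.59581255 -0.0264133   0.052     ]] [[ 5.60512703e-01 -5.24062021e-02  5.20000000e-02]
 [ 5.61520619e-01  3.50825823e-04  5.20000000e-02]]
[ 0.5505 -0.0303] [0.086  0.0497] 179.0 (1771, 1635, 161, 283)
```

```bash
python3 -c "
from h import *
go([.586,-.029,.007],89)"
```

```text
shift [-0.5332  0.0032  0.8598] roll 0.0001 cur closing heading 89.03 tcp [ 0.4267 -0.0273  0.2653]
```

Request:
{"fn": "send_rows", "kwargs": {"plan": [{"x": -0.2,"y": 0.003,"z": 0,"roll": 0},{"x": -0.4,"y": 0.003,"z": 0,"roll": 0},{"x": -0.533,"y": 0.003,"z": 0.2,"roll": 0},{"x": -0.533,"y": 0.003,"z": 0.4,"roll": 0},{"x": -0.533,"y": 0.003,"z": 0.6,"roll": 0}]}}

```text
clock: 38.28
ee_pos: [0.5864, -0.029, 0.0865]
tool_rot: [-0.027, -3.14, -0.0]
force: [0.3, 0.1, -0.0]
grip_width: 0.0841
grasp_force: 0.0
```

```bash
python3 -c "
from h import *
go([.586,-.029,.008],89)"
```

```text
shift [9.000e-04 1.000e-04 2.617e-01] roll 0.0001 cur closing heading 89.03 tcp [ 0.5864 -0.029   0.0865]
```

Request:
{"fn": "send_rows", "kwargs": {"plan": [{"x": 0,"y": 0,"z": 0.15,"roll": 0},{"x": 0,"y": 0,"z": 0.23,"roll": 0},{"x": 0,"y": 0,"z": 0.256,"roll": 0},{"x": 0,"y": 0,"z": 0.256,"roll": 0}]}}

```text
clock: 38.78
ee_pos: [0.5865, -0.0291, 0.013]
tool_rot: [-0.027, -3.141, -0.0]
force: [-0.0, -0.3, 0.9]
grip_width: 0.0838
grasp_force: 0.0
```

Request:
{"fn": "send_rows", "kwargs": {"plan": [{"x": 0,"y": 0,"z": 0,"roll": 0},{"x": 0,"y": 0,"z": 0,"roll": 0},{"x": 0,"y": 0,"z": 0,"roll": 0},{"x": 0,"y": 0,"z": 0,"roll": 0},{"x": 0,"y": 0,"z": 0,"roll": 0}], "gripper": 0, "grip_force": 3}}

```text
clock: 39.4
ee_pos: [0.5866, -0.0292, 0.0134]
tool_rot: [0.027, 3.141, -0.0]
force: [-0.8, -0.9, 3.6]
grip_width: 0.0519
grasp_force: 3.0
```

Request:
{"fn": "send_rows", "kwargs": {"plan": [{"x": 0,"y": 0,"z": -0.18,"roll": 0},{"x": 0,"y": 0,"z": -0.38,"roll": 0},{"x": 0,"y": 0,"z": -0.4,"roll": 0},{"x": 0,"y": 0,"z": -0.4,"roll": 0}]}}

```text
clock: 39.9
ee_pos: [0.5863, -0.0291, 0.1326]
tool_rot: [-0.027, -3.141, -0.0]
force: [-0.9, 0.5, -2.3]
grip_width: 0.0523
grasp_force: 3.0
```

```bash
python3 -c "
from h import *
s=bot.read_state();print(s['force'],s['grip_width'])
tilt(-1,.010)"
```

```text
[-0.87475538  0.52316704 -2.29607779] 0.05228071769500639
0 [209.3 194.9 185.5]
10 [210.  193.2 190.5]
20 [210.4 191.6 195.6]
30 [210.4 190.4 200.9]
40 [210.1 189.4 206.1]
50 [209.5 188.7 211.1]
60 [208.5 188.4 215.9]
70 [207.3 188.4 220.3]
80 [205.8 188.7 224.1]
90 [204.1 189.4 227.3]
mask edges rows [178 182 185 193 225]
```

It swung to ~75° this time. Pressing it down on the table will now stand it flat on its mouth.

Request:
{"fn": "send_rows", "kwargs": {"plan": [{"x": 0,"y": 0,"z": 0.1,"roll": 0},{"x": 0,"y": 0,"z": 0.17,"roll": 0},{"x": 0,"y": 0,"z": 0.2,"roll": 0},{"x": 0,"y": 0,"z": 0.21,"roll": 0},{"x": 0,"y": 0,"z": 0.22,"roll": 0}]}}

```text
clock: 40.58
ee_pos: [0.587, -0.0291, 0.068]
tool_rot: [0.027, 3.14, 0.0]
force: [-0.3, 0.9, 4.2]
grip_width: 0.0517
grasp_force: 3.0
```

Request:
{"fn": "send_rows", "kwargs": {"plan": [{"x": 0.01,"y": 0,"z": 0.01,"roll": 0},{"x": 0.02,"y": 0,"z": 0.015,"roll": 0},{"x": 0.02,"y": 0,"z": 0.02,"roll": 0},{"x": 0.02,"y": 0,"z": 0.023,"roll": 0}]}}

```text
clock: 41.08
ee_pos: [0.5804, -0.029, 0.0602]
tool_rot: [0.027, 3.141, 0.0]
force: [-1.4, 2.3, 4.5]
grip_width: 0.0519
grasp_force: 3.0
```

```bash
python3 -c "
from h import *
s=bot.read_state();print(s['force'],s['grip_width'])
tilt(-1,.010)"
```

```text
[-1.38071333  2.28342852  4.52917435] 0.05192546859131137
0 [225.9 212.9 202.4]
10 [226.6 211.2 207. ]
20 [227.1 209.7 211.9]
30 [227.2 208.4 216.8]
40 [227.  207.4 221.8]
50 [226.5 206.7 226.7]
60 [225.6 206.3 231.3]
70 [224.5 206.2 235.6]
80 [223.2 206.5 239.4]
90 [221.6 207.  242.6]
mask edges rows [198 202 204 206 238]
```

Request:
{"fn": "send_rows", "kwargs": {"plan": [{"x": 0,"y": 0,"z": 0,"roll": 0},{"x": 0,"y": 0,"z": 0,"roll": 0},{"x": 0,"y": 0,"z": 0,"roll": 0},{"x": 0,"y": 0,"z": 0,"roll": 0}], "gripper": 84}}

```text
clock: 41.62
ee_pos: [0.5804, -0.0291, 0.0601]
tool_rot: [-0.027, -3.141, 0.0]
force: [0.9, -0.0, -0.5]
grip_width: 0.0829
grasp_force: 0.0
```

```bash
python3 -c "
from h import *
tilt(-1,.010)
c=read_camera('scene');u=int(proj(c,bot.read_state()['ee_pos'])[0][0])+1
print(u,[(r,int(c['img'][r,u].mean()),int(c['img'][r,u,2])-int(c['img'][r,u,0])) for r in range(200,250)])
print([(x,int(c['img'][225,x].mean())) for x in range(u-16,u+16)])"
```

```text
0 [225.9 212.9 202.4]
10 [226.6 211.2 207. ]
20 [227.1 209.7 211.8]
30 [227.2 208.4 216.8]
40 [227.  207.4 221.8]
50 [226.4 206.7 226.7]
60 [225.6 206.3 231.3]
70 [224.5 206.2 235.6]
80 [223.1 206.5 239.4]
90 [221.6 207.  242.6]
mask edges rows [198 202 238]
231 [(200, 122, -147), (201, 126, -145), (202, 119, -85), (203, 124, -16), (204, 98, -7), (205, 98, -3), (206, 135, -2), (207, 136, -3), (208, 135, -2), (209, 140, -3), (210, 139, -4), (211, 137, -2), (212, 137, -4), (213, 136, -1), (214, 136, -5), (215, 137, -5), (216, 138, -1), (217, 137, -2), (218, 118, 0), (219, 97, 3), (220, 101, -2), (221, 108, -2), (222, 106, -1), (223, 110, -4), (224, 106, -4), (225, 107, -1), (226, 109, -4), (227, 120, -3), (228, 118, -4), (229, 119, -4), (230, 121, -1), (231, 119, -5), (232, 121, -3), (233, 120, -4), (234, 120, -3), (235, 122, -5), (236, 128, -2), (237, 97, 0), (238, 111, -1), (239, 125, -135), (240, 128, -153), (241, 125, -157), (242, 128, -160), (243, 129, -157), (244, 127, -157), (245, 125, -154), (246, 128, -155), (247, 126, -156), (248, 124, -159), (249, 130, -155)]
[(215, 84), (216, 78), (217, 81), (218, 82), (219, 78), (220, 84), (221, 95), (222, 109), (223, 104), (224, 105), (225, 105), (226, 105), (227, 105), (228, 107), (229, 106), (230, 109), (231, 107), (232, 111), (233, 120), (234, 122), (235, 123), (236, 122), (237, 125), (238, 123), (239, 119), (240, 122), (241, 133), (242, 121), (243, 128), (244, 126), (245, 127), (246, 127)]
```

```bash
cat >> h.py <<'E'
E
python3 -c "
from h import *
c=read_camera('scene')
print(ray(c,[[231,238.7]],0),ray(c,[[231,218.3],[231,202.2]],.09),bot.read_state()['ee_pos'])"
```

```text
[[ 0.59179229 -0.02858982  0.        ]] [[ 0.59590138 -0.02488077  0.09      ]
 [ 0.53736737 -0.02607247  0.09      ]] [ 0.58042857 -0.02905492  0.06017041]
```

Beaker stands upright on its mouth, centre about (0.566, -0.029). Regrip centred, firmly, and carry it to the left post.

Request:
{"fn": "send_rows", "kwargs": {"plan": [{"x": 0.02,"y": 0,"z": 0,"roll": 0},{"x": 0.048,"y": 0,"z": 0,"roll": 0},{"x": 0.048,"y": 0,"z": 0,"roll": 0}]}}

```text
clock: 42.15
ee_pos: [0.5655, -0.0288, 0.0603]
tool_rot: [0.027, 3.141, -0.0]
force: [0.0, -0.1, 0.2]
grip_width: 0.0839
grasp_force: 0.0
```

Request:
{"fn": "send_rows", "kwargs": {"plan": [{"x": 0,"y": 0,"z": 0,"roll": 0},{"x": 0,"y": 0,"z": 0,"roll": 0},{"x": 0,"y": 0,"z": 0,"roll": 0},{"x": 0,"y": 0,"z": 0,"roll": 0},{"x": 0,"y": 0,"z": 0,"roll": 0}], "gripper": 0, "grip_force": 10}}

```text
clock: 42.78
ee_pos: [0.5661, -0.0288, 0.0602]
tool_rot: [0.027, 3.141, 0.0]
force: [0.2, 0.1, -0.4]
grip_width: 0.0518
grasp_force: 10.0
```

Request:
{"fn": "send_rows", "kwargs": {"plan": [{"x": 0,"y": 0,"z": 0,"roll": 0},{"x": 0,"y": 0,"z": -0.1,"roll": 0},{"x": 0,"y": 0,"z": -0.3,"roll": 0},{"x": 0,"y": 0,"z": -0.5,"roll": 0},{"x": 0,"y": 0,"z": -0.62,"roll": 0}], "grip_force": 20}}

```text
clock: 43.4
ee_pos: [0.5663, -0.0288, 0.2495]
tool_rot: [0.027, 3.139, -0.0]
force: [0.4, 0.1, -2.8]
grip_width: 0.0516
grasp_force: 20.0
```

```bash
python3 -c "
from h import *
s=bot.read_state();print(s['force'],s['grip_width'])
go([.5778,.3640,.25],107.45)"
```

```text
[ 0.44868101  0.14351962 -2.76868154] 0.05161890933850712
shift [-0.0162  1.3099 -0.002 ] roll -0.0512 cur closing heading 89.03 tcp [ 0.5663 -0.0288  0.2495]
```

Request:
{"fn": "send_rows", "kwargs": {"plan": [{"x": -0.008,"y": 0.655,"z": 0,"roll": -0.026},{"x": -0.008,"y": 0.655,"z": 0,"roll": -0.026},{"x": -0.008,"y": 0.655,"z": 0,"roll": -0.026},{"x": -0.008,"y": 0.655,"z": 0,"roll": -0.026},{"x": -0.008,"y": 0.655,"z": 0,"roll": -0.026}]}}

```text
clock: 44.02
ee_pos: [0.5717, 0.1678, 0.2459]
tool_rot: [0.231, -3.132, 0.001]
force: [-0.2, -0.5, -1.9]
grip_width: 0.0517
grasp_force: 20.0
```

```bash
python3 -c "
from h import *
go([.5778,.3640,.22],107.45)"
```

```text
shift [-0.1164  0.6439  0.086 ] roll -0.025 cur closing heading 98.45 tcp [0.5717 0.1678 0.2459]
```

Request:
{"fn": "send_rows", "kwargs": {"plan": [{"x": -0.115,"y": 0.644,"z": 0,"roll": -0.025},{"x": -0.115,"y": 0.644,"z": 0,"roll": -0.025},{"x": -0.115,"y": 0.644,"z": 0,"roll": -0.025},{"x": -0.115,"y": 0.644,"z": 0,"roll": -0.025},{"x": -0.115,"y": 0.644,"z": 0,"roll": -0.025}]}}

```text
clock: 44.65
ee_pos: [0.5782, 0.3626, 0.246]
tool_rot: [0.474, -3.105, 0.001]
force: [-1.0, 0.3, -2.0]
grip_width: 0.0522
grasp_force: 20.0
```

Request:
{"fn": "send_rows", "kwargs": {"plan": [{"x": 0,"y": 0,"z": 0,"roll": 0},{"x": 0,"y": 0,"z": 0.1,"roll": 0},{"x": 0,"y": 0,"z": 0.1,"roll": 0}]}}

```text
clock: 45.02
ee_pos: [0.5774, 0.362, 0.2144]
tool_rot: [0.472, -3.103, 0.002]
force: [-0.7, -0.1, -1.7]
grip_width: 0.0519
grasp_force: 20.0
```

```bash
python3 -c "
from h import *
go([.5778,.3640,.1151],107.45)"
```

```text
shift [-0.0043  0.0064  0.3311] roll -0.0004 cur closing heading 107.3 tcp [0.5774 0.362  0.2144]
```

Request:
{"fn": "send_rows", "kwargs": {"plan": [{"x": -0.003,"y": 0.005,"z": 0.06,"roll": 0},{"x": -0.003,"y": 0.005,"z": 0.12,"roll": 0},{"x": -0.003,"y": 0.005,"z": 0.18,"roll": 0},{"x": -0.003,"y": 0.005,"z": 0.24,"roll": 0},{"x": -0.003,"y": 0.005,"z": 0.29,"roll": 0}]}}

```text
clock: 45.65
ee_pos: [0.578, 0.3654, 0.1277]
tool_rot: [0.475, -3.105, 0.0]
force: [0.2, -0.5, -1.4]
grip_width: 0.052
grasp_force: 20.0
```

Request:
{"fn": "send_rows", "kwargs": {"plan": [{"x": 0,"y": 0,"z": 0.02,"roll": 0},{"x": 0,"y": 0,"z": 0.032,"roll": 0},{"x": 0,"y": 0,"z": 0.037,"roll": 0},{"x": 0,"y": 0,"z": 0.037,"roll": 0}]}}

```text
clock: 46.15
ee_pos: [0.5783, 0.3656, 0.1185]
tool_rot: [-0.475, 3.105, 0.0]
force: [0.4, -0.7, -2.2]
grip_width: 0.0521
grasp_force: 20.0
```

Request:
{"fn": "send_rows", "kwargs": {"plan": [{"x": 0,"y": 0,"z": 0.006,"roll": 0},{"x": 0,"y": 0,"z": 0.012,"roll": 0},{"x": 0,"y": 0,"z": 0.012,"roll": 0}]}}

```text
clock: 46.52
ee_pos: [0.5783, 0.3656, 0.1151]
tool_rot: [-0.475, 3.105, 0.0]
force: [-1.2, -0.9, 4.3]
grip_width: 0.0519
grasp_force: 20.0
```

Floor rests on the post at the predicted height. Release and head for the second beaker (closing heading 59°, grasp 35 mm towards its closed end).

Request:
{"fn": "send_rows", "kwargs": {"plan": [{"x": 0,"y": 0,"z": 0,"roll": 0},{"x": 0,"y": 0,"z": 0,"roll": 0},{"x": 0,"y": 0,"z": 0,"roll": 0},{"x": 0,"y": 0,"z": -0.2,"roll": 0},{"x": 0,"y": 0,"z": -0.4,"roll": 0}], "gripper": 84}}

```text
clock: 47.15
ee_pos: [0.5778, 0.3653, 0.2355]
tool_rot: [0.475, -3.104, 0.001]
force: [0.2, -0.3, 0.2]
grip_width: 0.084
grasp_force: 0.0
```

```bash
cat >> h.py <<'E'
def hung(x,y,ztop=.145):
    c=read_camera('scene');u,v=(proj(c,[x,y,ztop])[0]+[1,0]).round().astype(int)
    print('pred top centre',u,v,'front-bottom',proj(c,[x+.025,y+.008,ztop-.09])[0].round(1))
    for du in(-6,0,6): 
        col=c['img'][:,u+du].astype(int);s=cv2.cvtColor(c['img'][:,u+du:u+du+1],cv2.COLOR_BGR2HSV)[:,0,1]
        print(u+du,'grey rows',[r for r in range(v-15,v+45) if s[r]<70][:1],[r for r in range(v-15,v+45) if s[r]<70][-1:],'brightness',[int(col[r].mean()) for r in range(v-10,v+36,2)])
    for dv in(0,10,20):
        s=cv2.cvtColor(c['img'][v+dv:v+dv+1],cv2.COLOR_BGR2HSV)[0,:,1];g=[q for q in range(u-25,u+25) if s[q]<70];print('row',v+dv,'grey cols',g[:1],g[-1:])
E
python3 -c "
from h import *
hung(.5783,.3645);lying([.4511,-.18]);lying([.4154,-.3145])
P=np.array([.4515,-.1805])+.035*np.array([np.cos(np.radians(-31)),np.sin(np.radians(-31))]);print(P)
go([*P,.22],59)"
```

```text
pred top centre 384 197 front-bottom [380.2 227. ]
378 grey rows [191] [227] brightness [120, 121, 203, 203, 205, 205, 204, 217, 140, 87, 87, 94, 99, 112, 131, 136, 134, 136, 135, 134, 126, 122, 172]
384 grey rows [189] [225] brightness [125, 199, 203, 204, 203, 205, 204, 203, 207, 169, 121, 139, 141, 139, 140, 139, 136, 137, 139, 120, 184, 200, 199]
390 grey rows [192] [222] brightness [124, 126, 167, 204, 203, 204, 207, 203, 206, 138, 141, 140, 141, 138, 139, 142, 142, 141, 114, 180, 200, 200, 199]
row 197 grey cols [369] [394]
row 207 grey cols [366] [396]
row 217 grey cols [361] [392]
[ 0.4517 -0.1803] [0.0515 0.0956] 149.5 (1319, 1442, 270, 285)
[ 0.4158 -0.3145] [0.0524 0.1008] 155.0 (978, 1386, 268, 274)
[ 0.48150086 -0.19852633]
shift [ 0.8729 -1.6987  0.0547] roll 0.1344 cur closing heading 107.39 tcp [0.579  0.366  0.2386]
```

Request:
{"fn": "send_rows", "kwargs": {"plan": [{"x": 0.436,"y": -0.85,"z": 0,"roll": 0.067},{"x": 0.436,"y": -0.85,"z": 0,"roll": 0.067},{"x": 0.436,"y": -0.85,"z": 0,"roll": 0.067},{"x": 0.436,"y": -0.85,"z": 0,"roll": 0.067},{"x": 0.436,"y": -0.85,"z": 0,"roll": 0.067}]}}

```text
clock: 47.92
ee_pos: [0.5286, 0.0807, 0.2334]
tool_rot: [-0.187, -3.135, 0.001]
force: [-0.6, 0.5, 0.2]
grip_width: 0.084
grasp_force: 0.0
```

```bash
python3 -c "
from h import *
go([.4815,-.1985,.22],59)"
```

```text
shift [ 0.0453 -0.9427  0.0452] roll 0.0672 cur closing heading 83.19 tcp [0.5286 0.0807 0.2334]
```

Request:
{"fn": "send_rows", "kwargs": {"plan": [{"x": 0.045,"y": -0.943,"z": 0,"roll": 0.067},{"x": 0.045,"y": -0.943,"z": 0,"roll": 0.067},{"x": 0.045,"y": -0.943,"z": 0,"roll": 0.067},{"x": 0.045,"y": -0.943,"z": 0,"roll": 0.067},{"x": 0.045,"y": -0.943,"z": 0,"roll": 0.067}]}}

```text
clock: 48.55
ee_pos: [0.4818, -0.1988, 0.2332]
tool_rot: [-0.839, -3.026, -0.0]
force: [1.2, 0.1, -0.6]
grip_width: 0.084
grasp_force: 0.0
```

```bash
python3 -c "
from h import *
go([.4815,-.1985,.013],59);lying([.4511,-.18])"
```

```text
shift [3.000e-04 5.000e-04 7.341e-01] roll 0.0001 cur closing heading 59.02 tcp [ 0.4818 -0.1988  0.2332]
[ 0.4516 -0.1804] [0.0512 0.0963] 149.0 (1318, 1443, 270, 283)
```

Request:
{"fn": "send_rows", "kwargs": {"plan": [{"x": 0,"y": 0,"z": 0.2,"roll": 0},{"x": 0,"y": 0,"z": 0.4,"roll": 0},{"x": 0,"y": 0,"z": 0.6,"roll": 0},{"x": 0,"y": 0,"z": 0.7,"roll": 0},{"x": 0,"y": 0,"z": 0.734,"roll": 0}]}}

```text
clock: 49.22
ee_pos: [0.4816, -0.1956, 0.0116]
tool_rot: [-0.835, -3.025, -0.001]
force: [-0.2, -0.4, 1.2]
grip_width: 0.0836
grasp_force: 0.0
```

Request:
{"fn": "send_rows", "kwargs": {"plan": [{"x": 0,"y": 0,"z": 0,"roll": 0},{"x": 0,"y": 0,"z": 0,"roll": 0},{"x": 0,"y": 0,"z": 0,"roll": 0},{"x": 0,"y": 0,"z": 0,"roll": 0},{"x": 0,"y": 0,"z": 0,"roll": 0}], "gripper": 0, "grip_force": 3}}

```text
clock: 49.85
ee_pos: [0.4833, -0.1965, 0.015]
tool_rot: [0.835, 3.027, -0.0]
force: [-0.1, -0.9, 4.7]
grip_width: 0.0526
grasp_force: 3.0
```

Request:
{"fn": "send_rows", "kwargs": {"plan": [{"x": 0,"y": 0,"z": -0.18,"roll": 0},{"x": 0,"y": 0,"z": -0.38,"roll": 0},{"x": 0,"y": 0,"z": -0.4,"roll": 0},{"x": 0,"y": 0,"z": -0.4,"roll": 0}]}}

```text
clock: 50.35
ee_pos: [0.4828, -0.1962, 0.1338]
tool_rot: [-0.836, -3.028, -0.0]
force: [-0.8, 0.4, -2.3]
grip_width: 0.052
grasp_force: 3.0
```

```bash
python3 -c "
from h import *
s=bot.read_state();print(s['force'],s['grip_width'])
tilt(-31,.010)"
```

```text
[-0.76644946  0.38626493 -2.28228045] 0.05202430522635373
0 [181.8 167.4 163.7]
10 [182.2 166.  168.3]
20 [182.3 164.8 173. ]
30 [182.1 163.9 177.6]
40 [181.6 163.3 182.1]
50 [180.8 162.9 186.4]
60 [179.8 162.8 190.2]
70 [178.5 163.  193.7]
80 [177.  163.6 196.5]
90 [175.4 164.3 198.8]
mask edges rows [152 156 158 164 184]
```

Request:
{"fn": "send_rows", "kwargs": {"plan": [{"x": 0,"y": 0,"z": 0.03,"roll": 0},{"x": 0,"y": 0,"z": 0.07,"roll": 0},{"x": 0,"y": 0,"z": 0.1,"roll": 0},{"x": 0,"y": 0,"z": 0.12,"roll": 0},{"x": 0,"y": 0,"z": 0.12,"roll": 0}]}}

```text
clock: 51.02
ee_pos: [0.4827, -0.1962, 0.0977]
tool_rot: [-0.836, -3.028, -0.0]
force: [-0.4, 0.1, -2.5]
grip_width: 0.0521
grasp_force: 3.0
```

Request:
{"fn": "send_rows", "kwargs": {"plan": [{"x": 0,"y": 0,"z": -0.21,"roll": 0},{"x": 0,"y": 0,"z": -0.4,"roll": 0},{"x": 0,"y": 0,"z": -0.5,"roll": 0},{"x": 0,"y": 0,"z": -0.54,"roll": 0},{"x": 0,"y": 0,"z": -0.54,"roll": 0}]}}

```text
clock: 51.65
ee_pos: [0.483, -0.1963, 0.2601]
tool_rot: [0.836, 3.028, -0.0]
force: [-0.2, 0.1, -2.9]
grip_width: 0.0519
grasp_force: 3.0
```

```bash
python3 -c "
from h import *
s=bot.read_state();print(s['force'],s['grip_width'])
tilt(-31,.010)"
```

```text
[-0.1838992   0.11014224 -2.87332249] 0.051855750933036605
0 [145.  127.8 127.2]
10 [145.3 126.4 132.4]
20 [145.2 125.2 137.6]
30 [144.8 124.3 142.7]
40 [144.1 123.7 147.6]
50 [143.1 123.5 152.1]
60 [141.8 123.6 156.2]
70 [140.3 124.  159.6]
80 [138.5 124.8 162.4]
90 [136.7 125.8 164.5]
mask edges rows [108 113 116 126 150 178]
```

Request:
{"fn": "send_rows", "kwargs": {"plan": [{"x": 0.15,"y": 0,"z": -0.14,"roll": 0},{"x": 0.26,"y": 0,"z": -0.22,"roll": 0},{"x": 0.3,"y": 0,"z": -0.25,"roll": 0},{"x": 0.32,"y": 0,"z": -0.26,"roll": 0},{"x": 0.32,"y": 0,"z": -0.26,"roll": 0}]}}

```text
clock: 52.32
ee_pos: [0.4007, -0.1472, 0.3371]
tool_rot: [-0.835, -3.027, -0.0]
force: [-0.4, -0.0, -1.8]
grip_width: 0.0517
grasp_force: 3.0
```

Request:
{"fn": "send_rows", "kwargs": {"plan": [{"x": -0.03,"y": 0,"z": 0.03,"roll": 0},{"x": -0.1,"y": 0,"z": 0.09,"roll": 0},{"x": -0.18,"y": 0,"z": 0.15,"roll": 0},{"x": -0.26,"y": 0,"z": 0.22,"roll": 0},{"x": -0.32,"y": 0,"z": 0.26,"roll": 0}]}}

```text
clock: 52.95
ee_pos: [0.4838, -0.1971, 0.257]
tool_rot: [-0.835, -3.025, -0.001]
force: [0.7, 0.8, -0.4]
grip_width: 0.0519
grasp_force: 3.0
```

Request:
{"fn": "send_rows", "kwargs": {"plan": [{"x": 0.15,"y": 0,"z": -0.14,"roll": 0},{"x": 0.26,"y": 0,"z": -0.22,"roll": 0},{"x": 0.3,"y": 0,"z": -0.25,"roll": 0},{"x": 0.32,"y": 0,"z": -0.26,"roll": 0},{"x": 0.32,"y": 0,"z": -0.26,"roll": 0}]}}

```text
clock: 53.58
ee_pos: [0.4009, -0.1473, 0.3372]
tool_rot: [-0.835, -3.027, -0.0]
force: [0.2, -0.8, -2.5]
grip_width: 0.052
grasp_force: 3.0
```

Request:
{"fn": "send_rows", "kwargs": {"plan": [{"x": -0.03,"y": 0,"z": 0.03,"roll": 0},{"x": -0.1,"y": 0,"z": 0.09,"roll": 0},{"x": -0.18,"y": 0,"z": 0.15,"roll": 0},{"x": -0.26,"y": 0,"z": 0.22,"roll": 0},{"x": -0.32,"y": 0,"z": 0.26,"roll": 0}]}}

```text
clock: 54.2
ee_pos: [0.4838, -0.197, 0.2571]
tool_rot: [-0.835, -3.025, -0.001]
force: [0.1, -0.8, -0.7]
grip_width: 0.0519
grasp_force: 3.0
```

```bash
python3 -c "
from h import *
s=bot.read_state();print(s['force'],s['grip_width'],s['ee_pos'])
tilt(-31,.010)"
```

```text
[ 0.05017696 -0.84710053 -0.74691078] 0.05194165002121966 [ 0.48383865 -0.1970449   0.25705313]
0 [146.7 129.5 128.8]
10 [146.9 128.1 134. ]
20 [146.9 126.9 139.2]
30 [146.5 126.  144.3]
40 [145.8 125.4 149.1]
50 [144.8 125.2 153.6]
60 [143.5 125.3 157.7]
70 [141.9 125.7 161.2]
80 [140.2 126.5 164. ]
90 [138.4 127.5 166.1]
mask edges rows [110 114 117 128 167 178 179 180]
```

Tilt ~85° now. Lower, press flat, release, rise clear and turn the gripper 90° for a centring regrip.

Request:
{"fn": "send_rows", "kwargs": {"plan": [{"x": 0,"y": 0,"z": 0.15,"roll": 0},{"x": 0,"y": 0,"z": 0.35,"roll": 0},{"x": 0,"y": 0,"z": 0.52,"roll": 0},{"x": 0,"y": 0,"z": 0.6,"roll": 0},{"x": 0,"y": 0,"z": 0.62,"roll": 0}]}}

```text
clock: 54.88
ee_pos: [0.4822, -0.1961, 0.0723]
tool_rot: [-0.835, -3.025, -0.001]
force: [-1.8, 0.1, 5.1]
grip_width: 0.0521
grasp_force: 3.0
```

Request:
{"fn": "send_rows", "kwargs": {"plan": [{"x": 0,"y": 0,"z": 0.01,"roll": 0},{"x": 0,"y": 0,"z": 0.02,"roll": 0},{"x": 0,"y": 0,"z": 0.03,"roll": 0},{"x": 0,"y": 0,"z": 0.037,"roll": 0},{"x": 0,"y": 0,"z": 0.037,"roll": 0}]}}

```text
clock: 55.5
ee_pos: [0.4829, -0.1963, 0.0631]
tool_rot: [-0.836, -3.028, -0.0]
force: [-1.7, -0.1, 0.7]
grip_width: 0.0517
grasp_force: 3.0
```

Request:
{"fn": "send_rows", "kwargs": {"plan": [{"x": 0,"y": 0,"z": 0,"roll": 0},{"x": 0,"y": 0,"z": 0,"roll": 0},{"x": 0,"y": 0,"z": 0,"roll": 0},{"x": 0,"y": 0,"z": -0.15,"roll": 0},{"x": 0,"y": 0,"z": -0.3,"roll": 0}], "gripper": 90}}

```text
clock: 56.12
ee_pos: [0.4827, -0.1961, 0.1541]
tool_rot: [-0.835, -3.028, -0.0]
force: [0.1, -0.7, -0.1]
grip_width: 0.0896
grasp_force: 0.0
```

Request:
{"fn": "send_rows", "kwargs": {"plan": [{"x": 0,"y": 0,"z": 0,"roll": 0.25},{"x": 0,"y": 0,"z": 0,"roll": 0.25},{"x": 0,"y": 0,"z": 0,"roll": 0.25},{"x": 0,"y": 0,"z": 0,"roll": 0.25},{"x": 0,"y": 0,"z": 0,"roll": 0.25}]}}

```text
clock: 56.75
ee_pos: [0.4829, -0.1963, 0.1532]
tool_rot: [-2.121, -2.318, -0.0]
force: [0.4, -0.1, -0.3]
grip_width: 0.0896
grasp_force: 0.0
```

```bash
cat >> h.py <<'E'
def stand(x,y):
    """standing beaker near x,y: blob extents, far-top/near-bottom casts"""
    c=read_camera('scene');u,v=proj(c,[x,y,.045])[0].round().astype(int)
    I=up(c['img']).astype(np.int16);m=((I[...,2]-I[...,0])>-30).astype(np.uint8)&(cv2.cvtColor(up(c['img']),cv2.COLOR_BGR2HSV)[...,1]<90)
    w=np.zeros_like(m);S=slice((v-28)*8,(v+28)*8),slice((u-25)*8,(u+25)*8);w[S]=m[S]
    k=max(contours(w),key=cv2.contourArea);bx=np.array(cv2.boundingRect(k))/8;print('blob',bx)
    p=k[:,0]/8.;t=p[p[:,1].argmin()];b=p[p[:,1].argmax()];l=p[p[:,0].argmin()];r=p[p[:,0].argmax()]
    print('top pt',t,ray(c,t,.09)[0,:2],'bottom pt',b,ray(c,b,0)[0,:2],'bottom as z=.09',ray(c,b,.09)[0,:2],'left',l,'right',r)
E
python3 -c "
from h import *
go([.4838,-.197,.061],-31);stand(.4838,-.197)"
```

```text
shift [-0.0027  0.0027  0.3072] roll 0.1002 cur closing heading 5.08 tcp [ 0.4829 -0.1963  0.1532]
blob [160.375 173.     28.625  46.375]
top pt [161.25 173.  ] [ 0.41395239 -0.23368534] bottom pt [177.625 219.25 ] [ 0.51656832 -0.18595069] bottom as z=.09 [ 0.59655398 -0.1642168 ] left [160.375 192.625] right [188.875 208.125]
```

Request:
{"fn": "send_rows", "kwargs": {"plan": [{"x": 0,"y": 0,"z": 0,"roll": 0.1},{"x": 0,"y": 0,"z": 0,"roll": 0.1},{"x": 0,"y": 0,"z": 0,"roll": 0.1},{"x": 0,"y": 0,"z": 0,"roll": 0.1},{"x": 0,"y": 0,"z": 0.05,"roll": 0.1}]}}

```text
clock: 57.42
ee_pos: [0.4834, -0.1965, 0.1385]
tool_rot: [2.725, 1.561, 0.002]
force: [-0.0, -1.2, 0.1]
grip_width: 0.0899
grasp_force: 0.0
```

Request:
{"fn": "send_rows", "kwargs": {"plan": [{"x": 0,"y": 0,"z": 0.1,"roll": 0},{"x": 0,"y": 0,"z": 0.2,"roll": 0},{"x": 0,"y": 0,"z": 0.25,"roll": 0},{"x": 0,"y": 0,"z": 0.257,"roll": 0},{"x": 0,"y": 0,"z": 0.257,"roll": 0}]}}

```text
clock: 58.05
ee_pos: [0.4833, -0.1964, 0.0618]
tool_rot: [2.727, 1.558, 0.001]
force: [-0.6, -0.2, -0.3]
grip_width: 0.0903
grasp_force: 0.0
```

Request:
{"fn": "send_rows", "kwargs": {"plan": [{"x": 0,"y": 0,"z": 0,"roll": 0},{"x": 0,"y": 0,"z": 0,"roll": 0},{"x": 0,"y": 0,"z": 0,"roll": 0},{"x": 0,"y": 0,"z": 0,"roll": 0},{"x": 0,"y": 0,"z": 0,"roll": 0}], "gripper": 0, "grip_force": 10}}

```text
clock: 58.68
ee_pos: [0.4829, -0.1963, 0.0611]
tool_rot: [-2.728, -1.557, -0.0]
force: [-0.0, 0.4, 1.2]
grip_width: 0.052
grasp_force: 9.9
```

Request:
{"fn": "send_rows", "kwargs": {"plan": [{"x": 0,"y": 0,"z": 0,"roll": 0},{"x": 0,"y": 0,"z": -0.1,"roll": 0},{"x": 0,"y": 0,"z": -0.3,"roll": 0},{"x": 0,"y": 0,"z": -0.5,"roll": 0},{"x": 0,"y": 0,"z": -0.65,"roll": 0}], "grip_force": 20}}

```text
clock: 59.3
ee_pos: [0.4829, -0.1963, 0.2587]
tool_rot: [2.727, 1.557, 0.001]
force: [0.0, -0.8, -1.1]
grip_width: 0.0521
grasp_force: 19.8
```

```bash
python3 -c "
from h import *
s=bot.read_state();print(s['force'],s['grip_width'],s['joints'][5])
go([.6153,.2448,.25],17.45);go([.6528,.1254,.25],17.45)
lying([.4154,-.3145])
c=read_camera('scene');P=s['ee_pos']+[0,0,.019];print({n:(proj(c,X)[0]+[1,2]).round().tolist() for n,X in corners(P,-31,90).items()})
u=int(proj(c,P)[0][0])+1;v=int(proj(c,P)[0][1]);col=c['img'][v-10:v+50,u].astype(int);print(v-10,(col[:,2]-col[:,0]).tolist())"
```

```text
[ 0.02800799 -0.80008361 -1.13066514] 0.05214951142679217 0.09851871305269196
shift [ 1.4904 -0.368   0.0287] roll -0.1334 cur closing heading -30.57 tcp [ 0.4829 -0.1963  0.2587]
shift [ 1.2113 -0.058   0.0292] roll -0.1334 cur closing heading -30.57 tcp [ 0.4829 -0.1963  0.2587]
[ 0.4164 -0.3149] [0.052  0.0999] 155.5 (978, 1386, 267, 274)
{'cbr': [145.0, 135.0], 'cbl': [161.0, 141.0], 'ctr': [158.0, 124.0], 'ctl': [175.0, 130.0], 'mbr': [151.0, 163.0], 'mbl': [167.0, 170.0], 'mtr': [164.0, 153.0], 'mtl': [180.0, 159.0]}
124 [-5, -3, -5, -4, -3, -5, -4, -6, -4, -5, -4, -6, -8, -6, -7, -4, -4, -2, -3, -1, -2, -1, -4, 0, -4, 1, -2, -3, 0, -3, -3, -2, -2, 0, -2, -2, -3, -2, -1, -1, -70, -139, -142, -144, -144, -145, -146, -140, -146, -143, -144, -144, -144, -140, -142, -144, -145, -143, -143, -140]
```

Request:
{"fn": "send_rows", "kwargs": {"plan": [{"x": 0.745,"y": -0.184,"z": 0,"roll": -0.1334},{"x": 0.745,"y": -0.184,"z": 0,"roll": -0.1334},{"x": 0.745,"y": -0.184,"z": 0,"roll": -0.1334},{"x": 0.745,"y": -0.184,"z": 0,"roll": -0.1334},{"x": 0.745,"y": -0.184,"z": 0,"roll": -0.1334}]}}

```text
clock: 60.02
ee_pos: [0.5492, 0.0268, 0.2546]
tool_rot: [-1.848, -2.539, 0.001]
force: [-0.4, -1.2, -1.9]
grip_width: 0.0521
grasp_force: 19.9
```

Request:
{"fn": "send_rows", "kwargs": {"plan": [{"x": 0.635,"y": 0.43,"z": 0,"roll": 0},{"x": 0.635,"y": 0.43,"z": 0,"roll": 0},{"x": 0.635,"y": 0.43,"z": 0,"roll": 0},{"x": 0.635,"y": 0.43,"z": 0,"roll": 0},{"x": 0.635,"y": 0.43,"z": 0,"roll": 0}]}}

```text
clock: 60.65
ee_pos: [0.6149, 0.2471, 0.2538]
tool_rot: [-1.854, -2.534, 0.003]
force: [-0.3, -0.1, -1.6]
grip_width: 0.0519
grasp_force: 19.9
```

```bash
python3 -c "
from h import *
go([.6153,.2448,.1161],17.45)"
```

```text
shift [-7.600e-03  1.000e-04  4.592e-01] roll 0.0005 cur closing heading 17.61 tcp [0.6149 0.2471 0.2538]
```

Request:
{"fn": "send_rows", "kwargs": {"plan": [{"x": -0.007,"y": 0,"z": 0.03,"roll": 0},{"x": -0.007,"y": 0,"z": 0.12,"roll": 0},{"x": -0.007,"y": 0,"z": 0.22,"roll": 0},{"x": -0.007,"y": 0,"z": 0.32,"roll": 0},{"x": -0.007,"y": 0,"z": 0.4,"roll": 0}]}}

```text
clock: 61.28
ee_pos: [0.6151, 0.2409, 0.1341]
tool_rot: [-1.86, -2.531, 0.002]
force: [0.4, -0.1, -1.3]
grip_width: 0.0519
grasp_force: 19.9
```

Request:
{"fn": "send_rows", "kwargs": {"plan": [{"x": 0,"y": 0,"z": 0.03,"roll": 0},{"x": 0,"y": 0,"z": 0.045,"roll": 0},{"x": 0,"y": 0,"z": 0.055,"roll": 0},{"x": 0,"y": 0,"z": 0.055,"roll": 0}]}}

```text
clock: 61.78
ee_pos: [0.6158, 0.2426, 0.1201]
tool_rot: [1.858, 2.532, 0.001]
force: [-0.7, -0.7, -1.3]
grip_width: 0.052
grasp_force: 19.9
```

```bash
python3 -c "
from h import *
print(bot.read_state()['force'])
go([.6153,.2448,.1161],17.45)
go([.4478,-.3292,.24],65.5)"
```

```text
[-0.71528295 -0.66991656 -1.30907501]
shift [0.0076 0.0006 0.0134] roll 0.0 cur closing heading 17.45 tcp [0.6158 0.2426 0.1201]
shift [-1.6502 -1.1056 -0.4004] roll -0.1335 cur closing heading 17.45 tcp [0.6158 0.2426 0.1201]
```

Request:
{"fn": "send_rows", "kwargs": {"plan": [{"x": 0.007,"y": 0,"z": 0.006,"roll": 0},{"x": 0.007,"y": 0,"z": 0.013,"roll": 0},{"x": 0.007,"y": 0,"z": 0.013,"roll": 0}]}}

```text
clock: 62.15
ee_pos: [0.6151, 0.2448, 0.1159]
tool_rot: [1.858, 2.533, 0.0]
force: [-0.2, 0.1, 0.6]
grip_width: 0.0519
grasp_force: 20.0
```

Request:
{"fn": "send_rows", "kwargs": {"plan": [{"x": 0,"y": 0,"z": 0,"roll": 0},{"x": 0,"y": 0,"z": 0,"roll": 0},{"x": 0,"y": 0,"z": 0,"roll": 0},{"x": 0,"y": 0,"z": -0.2,"roll": 0},{"x": 0,"y": 0,"z": -0.4,"roll": 0}], "gripper": 86}}

```text
clock: 62.78
ee_pos: [0.6146, 0.2445, 0.2368]
tool_rot: [-1.858, -2.532, 0.002]
force: [-0.2, 0.4, 1.1]
grip_width: 0.0858
grasp_force: 0.0
```

Request:
{"fn": "send_rows", "kwargs": {"plan": [{"x": -0.825,"y": -0.553,"z": 0,"roll": 0},{"x": -0.825,"y": -0.553,"z": 0,"roll": 0},{"x": -0.825,"y": -0.553,"z": 0,"roll": 0},{"x": -0.825,"y": -0.553,"z": 0,"roll": 0},{"x": -0.825,"y": -0.553,"z": 0,"roll": 0}]}}

```text
clock: 63.4
ee_pos: [0.53, -0.0433, 0.2359]
tool_rot: [1.859, 2.532, 0.0]
force: [0.2, -0.7, 0.5]
grip_width: 0.0859
grasp_force: 0.0
```

Request:
{"fn": "send_rows", "kwargs": {"plan": [{"x": -0.825,"y": -0.553,"z": 0,"roll": -0.1335},{"x": -0.825,"y": -0.553,"z": 0,"roll": -0.1335},{"x": -0.825,"y": -0.553,"z": 0,"roll": -0.1335},{"x": -0.825,"y": -0.553,"z": 0,"roll": -0.1335},{"x": -0.825,"y": -0.553,"z": 0,"roll": -0.1335}]}}

```text
clock: 64.03
ee_pos: [0.4492, -0.3187, 0.236]
tool_rot: [0.657, 3.071, -0.0]
force: [0.4, 0.4, -0.1]
grip_width: 0.086
grasp_force: 0.0
```

```bash
python3 -c "
from h import *
hung(.6153,.2438);lying([.4164,-.3149])
go([.4478,-.3292,.013],65.5)"
```

```text
pred top centre 339 208 front-bottom [337.5 238.5]
333 grey rows [202] [240] brightness [117, 118, 195, 198, 200, 201, 198, 198, 194, 114, 86, 88, 99, 106, 113, 127, 135, 135, 131, 132, 116, 113, 129]
339 grey rows [200] [238] brightness [114, 184, 200, 198, 198, 204, 199, 193, 199, 200, 127, 133, 135, 137, 135, 134, 137, 132, 134, 120, 133, 153, 172]
345 grey rows [201] [236] brightness [116, 143, 200, 200, 199, 198, 198, 199, 196, 161, 125, 135, 135, 135, 137, 136, 138, 136, 133, 123, 185, 188, 191]
row 208 grey cols [325] [350]
row 218 grey cols [323] [358]
row 228 grey cols [320] [350]
[ 0.4162 -0.3149] [0.0524 0.1007] 155.1 (977, 1386, 268, 274)
shift [-0.0106 -0.0233  0.7411] roll 0.0005 cur closing heading 65.7 tcp [ 0.448  -0.3214  0.2353]
```

Request:
{"fn": "send_rows", "kwargs": {"plan": [{"x": -0.008,"y": -0.025,"z": 0.2,"roll": 0},{"x": -0.008,"y": -0.025,"z": 0.4,"roll": 0},{"x": -0.008,"y": -0.025,"z": 0.6,"roll": 0},{"x": -0.008,"y": -0.025,"z": 0.7,"roll": 0},{"x": -0.008,"y": -0.025,"z": 0.738,"roll": 0}]}}

```text
clock: 64.75
ee_pos: [0.4486, -0.3241, 0.0126]
tool_rot: [-0.666, -3.068, -0.002]
force: [0.4, 0.6, 0.8]
grip_width: 0.0858
grasp_force: 0.0
```

Request:
{"fn": "send_rows", "kwargs": {"plan": [{"x": 0,"y": 0,"z": 0,"roll": 0},{"x": 0,"y": 0,"z": 0,"roll": 0},{"x": 0,"y": 0,"z": 0,"roll": 0},{"x": 0,"y": 0,"z": 0,"roll": 0},{"x": 0,"y": 0,"z": 0,"roll": 0}], "gripper": 0, "grip_force": 3}}

```text
clock: 65.38
ee_pos: [0.4494, -0.3252, 0.015]
tool_rot: [0.666, 3.069, -0.001]
force: [0.2, -0.8, 4.9]
grip_width: 0.0525
grasp_force: 3.0
```

Request:
{"fn": "send_rows", "kwargs": {"plan": [{"x": 0,"y": 0,"z": -0.18,"roll": 0},{"x": 0,"y": 0,"z": -0.38,"roll": 0},{"x": 0,"y": 0,"z": -0.58,"roll": 0},{"x": 0,"y": 0,"z": -0.75,"roll": 0},{"x": 0,"y": 0,"z": -0.8,"roll": 0}]}}

```text
clock: 66.0
ee_pos: [0.4496, -0.3252, 0.2577]
tool_rot: [0.665, 3.066, -0.003]
force: [0.7, -0.2, -1.8]
grip_width: 0.0519
grasp_force: 3.0
```

Request:
{"fn": "send_rows", "kwargs": {"plan": [{"x": 0.15,"y": 0,"z": -0.14,"roll": 0},{"x": 0.26,"y": 0,"z": -0.22,"roll": 0},{"x": 0.3,"y": 0,"z": -0.25,"roll": 0},{"x": 0.32,"y": 0,"z": -0.26,"roll": 0},{"x": 0.32,"y": 0,"z": -0.26,"roll": 0}]}}

```text
clock: 66.62
ee_pos: [0.3619, -0.2852, 0.3312]
tool_rot: [-0.666, -3.069, -0.001]
force: [0.1, 0.1, -2.0]
grip_width: 0.0522
grasp_force: 3.0
```

Request:
{"fn": "send_rows", "kwargs": {"plan": [{"x": -0.03,"y": 0,"z": 0.03,"roll": 0},{"x": -0.1,"y": 0,"z": 0.09,"roll": 0},{"x": -0.18,"y": 0,"z": 0.15,"roll": 0},{"x": -0.26,"y": 0,"z": 0.22,"roll": 0},{"x": -0.32,"y": 0,"z": 0.26,"roll": 0}]}}

```text
clock: 67.25
ee_pos: [0.4503, -0.3251, 0.2509]
tool_rot: [-0.665, -3.067, -0.002]
force: [-0.7, -0.1, -1.1]
grip_width: 0.052
grasp_force: 3.0
```

Request:
{"fn": "send_rows", "kwargs": {"plan": [{"x": 0.15,"y": 0,"z": -0.14,"roll": 0},{"x": 0.26,"y": 0,"z": -0.22,"roll": 0},{"x": 0.3,"y": 0,"z": -0.25,"roll": 0},{"x": 0.32,"y": 0,"z": -0.26,"roll": 0},{"x": 0.32,"y": 0,"z": -0.26,"roll": 0}]}}

```text
clock: 67.88
ee_pos: [0.3621, -0.2852, 0.3311]
tool_rot: [-0.666, -3.069, -0.001]
force: [-0.0, -0.9, -0.9]
grip_width: 0.0521
grasp_force: 3.0
```

Request:
{"fn": "send_rows", "kwargs": {"plan": [{"x": -0.03,"y": 0,"z": 0.03,"roll": 0},{"x": -0.1,"y": 0,"z": 0.09,"roll": 0},{"x": -0.18,"y": 0,"z": 0.15,"roll": 0},{"x": -0.26,"y": 0,"z": 0.22,"roll": 0},{"x": -0.32,"y": 0,"z": 0.26,"roll": 0}]}}

```text
clock: 68.5
ee_pos: [0.4503, -0.3251, 0.251]
tool_rot: [-0.665, -3.067, -0.002]
force: [-0.5, -0.8, -0.9]
grip_width: 0.0516
grasp_force: 3.0
```

```bash
python3 -c "
from h import *
s=bot.read_state();print(s['force'],s['grip_width'],s['ee_pos'])
tilt(-24.4,.010)"
```

```text
[-0.54957025 -0.77414637 -0.93581436] 0.051642577893845125 [ 0.45028055 -0.32511071  0.25099019]
0 [141.3 124.4 123.2]
10 [141.6 123.  128.3]
20 [141.5 121.8 133.5]
30 [141.2 120.9 138.6]
40 [140.5 120.3 143.4]
50 [139.5 120.  147.9]
60 [138.2 120.1 152. ]
70 [136.7 120.5 155.5]
80 [135.1 121.2 158.4]
90 [133.2 122.2 160.5]
mask edges rows [105 108 116 122 143]
```

Request:
{"fn": "send_rows", "kwargs": {"plan": [{"x": 0.13,"y": 0,"z": -0.16,"roll": 0},{"x": 0.24,"y": 0,"z": -0.28,"roll": 0},{"x": 0.3,"y": 0,"z": -0.32,"roll": 0},{"x": 0.32,"y": 0,"z": -0.34,"roll": 0},{"x": 0.32,"y": 0,"z": -0.34,"roll": 0}]}}

```text
clock: 69.18
ee_pos: [0.362, -0.2853, 0.3552]
tool_rot: [-0.666, -3.069, -0.001]
force: [0.5, 0.0, -1.0]
grip_width: 0.0519
grasp_force: 3.0
```

Request:
{"fn": "send_rows", "kwargs": {"plan": [{"x": -0.02,"y": 0,"z": 0.03,"roll": 0},{"x": -0.08,"y": 0,"z": 0.1,"roll": 0},{"x": -0.15,"y": 0,"z": 0.18,"roll": 0},{"x": -0.23,"y": 0,"z": 0.26,"roll": 0},{"x": -0.32,"y": 0,"z": 0.34,"roll": 0}]}}

```text
clock: 69.8
ee_pos: [0.4502, -0.3251, 0.2514]
tool_rot: [-0.665, -3.068, -0.001]
force: [0.3, 0.3, -0.7]
grip_width: 0.052
grasp_force: 3.0
```

Request:
{"fn": "send_rows", "kwargs": {"plan": [{"x": 0.13,"y": 0,"z": -0.16,"roll": 0},{"x": 0.24,"y": 0,"z": -0.28,"roll": 0},{"x": 0.3,"y": 0,"z": -0.32,"roll": 0},{"x": 0.32,"y": 0,"z": -0.34,"roll": 0},{"x": 0.32,"y": 0,"z": -0.34,"roll": 0}]}}

```text
clock: 70.42
ee_pos: [0.362, -0.2852, 0.3551]
tool_rot: [-0.666, -3.069, -0.001]
force: [0.2, 0.3, -1.1]
grip_width: 0.0517
grasp_force: 3.0
```

Request:
{"fn": "send_rows", "kwargs": {"plan": [{"x": -0.02,"y": 0,"z": 0.03,"roll": 0},{"x": -0.08,"y": 0,"z": 0.1,"roll": 0},{"x": -0.15,"y": 0,"z": 0.18,"roll": 0},{"x": -0.23,"y": 0,"z": 0.26,"roll": 0},{"x": -0.32,"y": 0,"z": 0.34,"roll": 0}]}}

```text
clock: 71.05
ee_pos: [0.4501, -0.3251, 0.2515]
tool_rot: [-0.666, -3.069, -0.001]
force: [0.4, -0.5, -1.4]
grip_width: 0.0521
grasp_force: 3.0
```

Request:
{"fn": "send_rows", "kwargs": {"plan": [{"x": 0.13,"y": 0,"z": -0.16,"roll": 0},{"x": 0.24,"y": 0,"z": -0.28,"roll": 0},{"x": 0.3,"y": 0,"z": -0.32,"roll": 0},{"x": 0.32,"y": 0,"z": -0.34,"roll": 0},{"x": 0.32,"y": 0,"z": -0.34,"roll": 0}]}}

```text
clock: 71.68
ee_pos: [0.362, -0.2852, 0.3551]
tool_rot: [-0.666, -3.069, -0.001]
force: [-0.5, 0.3, -1.7]
grip_width: 0.0518
grasp_force: 3.0
```

Request:
{"fn": "send_rows", "kwargs": {"plan": [{"x": -0.02,"y": 0,"z": 0.03,"roll": 0},{"x": -0.08,"y": 0,"z": 0.1,"roll": 0},{"x": -0.15,"y": 0,"z": 0.18,"roll": 0},{"x": -0.23,"y": 0,"z": 0.26,"roll": 0},{"x": -0.32,"y": 0,"z": 0.34,"roll": 0}]}}

```text
clock: 72.3
ee_pos: [0.4501, -0.3251, 0.2515]
tool_rot: [-0.666, -3.069, -0.001]
force: [-0.6, -0.2, -0.8]
grip_width: 0.0518
grasp_force: 3.0
```

```bash
python3 -c "
from h import *
s=bot.read_state();print(s['force'],s['grip_width'],s['ee_pos'])
tilt(-24.4,.010)
c=read_camera('scene');u,v=proj(c,s['ee_pos'])[0].astype(int)
for du in(-4,1,6):print([int(c['img'][r,u+du].mean()) for r in range(v-25,v+30)],v-25)"
```

```text
[-0.61071324 -0.2270783  -0.82699127] 0.05175701687166636 [ 0.45013861 -0.3250914   0.25147807]
0 [142.  125.2 123.9]
10 [142.3 123.7 129. ]
20 [142.3 122.5 134.2]
30 [141.9 121.6 139.2]
40 [141.2 121.  144.1]
50 [140.2 120.8 148.6]
60 [139.  120.8 152.7]
70 [137.5 121.2 156.2]
80 [135.8 121.9 159.1]
90 [134.  122.9 161.2]
mask edges rows [105 107 115 123 152]
[60, 57, 55, 35, 33, 31, 30, 28, 33, 70, 75, 79, 111, 116, 113, 121, 144, 142, 138, 142, 139, 142, 142, 143, 141, 142, 141, 142, 142, 139, 145, 139, 142, 177, 112, 85, 93, 94, 94, 95, 94, 93, 93, 97, 96, 96, 94, 92, 94, 80, 97, 120, 122, 121, 121] 111
[42, 34, 48, 64, 81, 80, 78, 63, 42, 30, 91, 119, 120, 120, 122, 118, 115, 148, 141, 141, 139, 145, 141, 139, 144, 141, 141, 144, 167, 201, 200, 200, 152, 153, 153, 135, 135, 137, 126, 113, 97, 93, 97, 92, 97, 94, 93, 92, 91, 92, 88, 75, 107, 117, 119] 111
[28, 42, 49, 40, 54, 78, 72, 66, 114, 128, 127, 131, 135, 131, 130, 131, 133, 131, 130, 129, 131, 134, 132, 131, 133, 114, 113, 97, 98, 112, 130, 140, 140, 149, 153, 152, 154, 152, 151, 152, 151, 150, 150, 151, 155, 139, 123, 108, 93, 92, 93, 97, 83, 83, 115] 111
```

Now ~65°; three more jolts, then set down, press flat, release, rise and turn.

Request:
{"fn": "send_rows", "kwargs": {"plan": [{"x": 0.15,"y": 0,"z": -0.14,"roll": 0},{"x": 0.28,"y": 0,"z": -0.22,"roll": 0},{"x": 0.31,"y": 0,"z": -0.25,"roll": 0},{"x": 0.32,"y": 0,"z": -0.26,"roll": 0},{"x": 0.32,"y": 0,"z": -0.26,"roll": 0}]}}

```text
clock: 73.03
ee_pos: [0.3621, -0.2853, 0.3313]
tool_rot: [-0.666, -3.069, -0.001]
force: [-0.6, -0.0, -0.7]
grip_width: 0.0517
grasp_force: 3.0
```

Request:
{"fn": "send_rows", "kwargs": {"plan": [{"x": -0.02,"y": 0,"z": 0.03,"roll": 0},{"x": -0.08,"y": 0,"z": 0.09,"roll": 0},{"x": -0.16,"y": 0,"z": 0.15,"roll": 0},{"x": -0.24,"y": 0,"z": 0.22,"roll": 0},{"x": -0.32,"y": 0,"z": 0.26,"roll": 0}]}}

```text
clock: 73.65
ee_pos: [0.4501, -0.325, 0.2512]
tool_rot: [-0.665, -3.068, -0.002]
force: [-1.3, 0.3, -0.8]
grip_width: 0.0517
grasp_force: 3.0
```

Request:
{"fn": "send_rows", "kwargs": {"plan": [{"x": 0.15,"y": 0,"z": -0.14,"roll": 0},{"x": 0.28,"y": 0,"z": -0.22,"roll": 0},{"x": 0.31,"y": 0,"z": -0.25,"roll": 0},{"x": 0.32,"y": 0,"z": -0.26,"roll": 0},{"x": 0.32,"y": 0,"z": -0.26,"roll": 0}]}}

```text
clock: 74.28
ee_pos: [0.3622, -0.2853, 0.3311]
tool_rot: [-0.666, -3.069, -0.001]
force: [0.4, 0.3, -0.9]
grip_width: 0.0517
grasp_force: 3.0
```

Request:
{"fn": "send_rows", "kwargs": {"plan": [{"x": -0.02,"y": 0,"z": 0.03,"roll": 0},{"x": -0.08,"y": 0,"z": 0.09,"roll": 0},{"x": -0.16,"y": 0,"z": 0.15,"roll": 0},{"x": -0.24,"y": 0,"z": 0.22,"roll": 0},{"x": -0.32,"y": 0,"z": 0.26,"roll": 0}]}}

```text
clock: 74.9
ee_pos: [0.4501, -0.325, 0.2513]
tool_rot: [-0.665, -3.068, -0.002]
force: [0.2, 0.3, -1.2]
grip_width: 0.0522
grasp_force: 3.0
```

Request:
{"fn": "send_rows", "kwargs": {"plan": [{"x": 0.15,"y": 0,"z": -0.14,"roll": 0},{"x": 0.28,"y": 0,"z": -0.22,"roll": 0},{"x": 0.31,"y": 0,"z": -0.25,"roll": 0},{"x": 0.32,"y": 0,"z": -0.26,"roll": 0},{"x": 0.32,"y": 0,"z": -0.26,"roll": 0}]}}

```text
clock: 75.53
ee_pos: [0.3623, -0.2853, 0.3311]
tool_rot: [-0.666, -3.069, -0.001]
force: [0.6, -0.5, -1.6]
grip_width: 0.0517
grasp_force: 3.0
```

Request:
{"fn": "send_rows", "kwargs": {"plan": [{"x": -0.02,"y": 0,"z": 0.03,"roll": 0},{"x": -0.08,"y": 0,"z": 0.09,"roll": 0},{"x": -0.16,"y": 0,"z": 0.15,"roll": 0},{"x": -0.24,"y": 0,"z": 0.22,"roll": 0},{"x": -0.32,"y": 0,"z": 0.26,"roll": 0}]}}

```text
clock: 76.15
ee_pos: [0.4501, -0.325, 0.2513]
tool_rot: [-0.665, -3.068, -0.002]
force: [0.1, -0.0, -1.4]
grip_width: 0.052
grasp_force: 3.0
```

```bash
python3 -c "
from h import *
s=bot.read_state();print(s['force'],s['grip_width'],s['ee_pos'])
c=read_camera('scene');P=s['ee_pos']+[0,0,.019]
for t in(40,50,60,70,80,90,100):
  C=corners(P,-24.4,t,.010);print(t,'mb mid',(proj(c,(C['mbr']+C['mbl'])/2)[0]+[1,2.4]).round(1),'cb mid',(proj(c,(C['cbr']+C['cbl'])/2)[0]+[1,2.4]).round(1))
u,v=proj(c,s['ee_pos'])[0].astype(int)
for du in(-8,-4,0,4,8):
  d=c['img'][v-10:v+50,u+du].astype(int);g=np.flatnonzero((d[:,2]-d[:,0])>-30);g=g[:np.argmax(np.append(np.diff(g)>1,True))+1] if len(g) else g;print(u+du,'last grey row',v-10+g[-1], d.mean(1).astype(int)[10:40].tolist())"
```

```text
[ 6.59158977e-02 -1.67401416e-04 -1.36119772e+00] 0.051979893240013196 [ 0.4500532  -0.32502106  0.2512841 ]
40 mb mid [129.3 145. ] cb mid [107.7 142. ]
50 mb mid [127.  149.7] cb mid [106.7 141. ]
60 mb mid [124.2 153.9] cb mid [105.9 139.7]
70 mb mid [121.1 157.5] cb mid [105.3 138.2]
80 mb mid [117.7 160.4] cb mid [104.9 136.5]
90 mb mid [114.  162.7] cb mid [104.7 134.7]
100 mb mid [110.2 164. ] cb mid [104.8 132.8]
105 last grey row 159 [139, 137, 137, 132, 131, 109, 94, 91, 99, 100, 98, 99, 98, 98, 96, 96, 96, 97, 95, 95, 97, 96, 97, 101, 103, 107, 119, 121, 123, 122]
109 last grey row 162 [140, 138, 137, 138, 137, 141, 110, 100, 94, 95, 101, 98, 99, 100, 98, 97, 97, 95, 97, 100, 98, 98, 99, 101, 96, 91, 78, 103, 120, 120]
113 last grey row 164 [136, 137, 171, 197, 187, 158, 143, 134, 127, 143, 141, 134, 118, 107, 101, 99, 99, 101, 101, 100, 97, 95, 98, 97, 99, 96, 92, 77, 95, 116]
117 last grey row 165 [183, 172, 150, 134, 134, 151, 154, 153, 152, 153, 152, 152, 151, 147, 147, 149, 151, 153, 151, 148, 133, 117, 104, 101, 102, 99, 100, 99, 77, 84]
121 last grey row 166 [129, 130, 130, 123, 115, 98, 95, 149, 153, 152, 152, 152, 152, 154, 153, 150, 149, 152, 150, 149, 148, 149, 150, 149, 151, 151, 153, 150, 138, 112]
```

Now ~90°. Run the proven sequence: set down, release, turn 90°, regrip, lift.

Request:
{"fn": "send_rows", "kwargs": {"plan": [{"x": 0,"y": 0,"z": 0.15,"roll": 0},{"x": 0,"y": 0,"z": 0.35,"roll": 0},{"x": 0,"y": 0,"z": 0.5,"roll": 0},{"x": 0,"y": 0,"z": 0.58,"roll": 0},{"x": 0,"y": 0,"z": 0.6,"roll": 0}]}}

```text
clock: 76.82
ee_pos: [0.4485, -0.3241, 0.0719]
tool_rot: [-0.665, -3.067, -0.003]
force: [-0.5, 2.7, 4.0]
grip_width: 0.0523
grasp_force: 3.0
```

Request:
{"fn": "send_rows", "kwargs": {"plan": [{"x": 0,"y": 0,"z": 0.01,"roll": 0},{"x": 0,"y": 0,"z": 0.02,"roll": 0},{"x": 0,"y": 0,"z": 0.03,"roll": 0},{"x": 0,"y": 0,"z": 0.037,"roll": 0},{"x": 0,"y": 0,"z": 0.037,"roll": 0}]}}

```text
clock: 77.45
ee_pos: [0.449, -0.3249, 0.0631]
tool_rot: [-0.666, -3.07, 0.0]
force: [-0.4, 0.7, -0.4]
grip_width: 0.0522
grasp_force: 3.0
```

Request:
{"fn": "send_rows", "kwargs": {"plan": [{"x": 0,"y": 0,"z": 0,"roll": 0},{"x": 0,"y": 0,"z": 0,"roll": 0},{"x": 0,"y": 0,"z": 0,"roll": 0},{"x": 0,"y": 0,"z": -0.15,"roll": 0},{"x": 0,"y": 0,"z": -0.3,"roll": 0}], "gripper": 90}}

```text
clock: 78.08
ee_pos: [0.4488, -0.3247, 0.1541]
tool_rot: [-0.666, -3.069, -0.001]
force: [-1.0, -0.3, -0.2]
grip_width: 0.0897
grasp_force: 0.0
```

Request:
{"fn": "send_rows", "kwargs": {"plan": [{"x": 0,"y": 0,"z": 0,"roll": 0.25},{"x": 0,"y": 0,"z": 0,"roll": 0.25},{"x": 0,"y": 0,"z": 0,"roll": 0.25},{"x": 0,"y": 0,"z": 0,"roll": 0.25},{"x": 0,"y": 0,"z": 0,"roll": 0.25}]}}

```text
clock: 78.7
ee_pos: [0.4491, -0.3249, 0.1532]
tool_rot: [1.989, 2.432, -0.0]
force: [-0.6, 0.7, 0.3]
grip_width: 0.09
grasp_force: 0.0
```

Request:
{"fn": "send_rows", "kwargs": {"plan": [{"x": 0,"y": 0,"z": 0,"roll": 0.1},{"x": 0,"y": 0,"z": 0,"roll": 0.1},{"x": 0,"y": 0,"z": 0,"roll": 0.1},{"x": 0,"y": 0,"z": 0,"roll": 0.1},{"x": 0,"y": 0,"z": 0.05,"roll": 0.1}]}}

```text
clock: 79.32
ee_pos: [0.4495, -0.3252, 0.1386]
tool_rot: [2.636, 1.706, 0.001]
force: [0.4, 0.2, 0.0]
grip_width: 0.0899
grasp_force: 0.0
```

```bash
python3 -c "
from h import *
s=bot.read_state();go([.45,-.325,.061],-24.4)
stand(.45,-.325)"
```

```text
shift [0.0016 0.0008 0.2586] roll 0.0006 cur closing heading -24.17 tcp [ 0.4495 -0.3252  0.1386]
blob [115.875 176.125  30.5    36.5  ]
top pt [126.5   176.125] [ 0.42560845 -0.33325482] bottom pt [135.5 212.5] [ 0.48739399 -0.31437907] bottom as z=.09 [ 0.57046504 -0.27906297] left [115.875 186.5  ] right [146.25  201.625]
```

Request:
{"fn": "send_rows", "kwargs": {"plan": [{"x": 0,"y": 0,"z": 0.1,"roll": 0},{"x": 0,"y": 0,"z": 0.2,"roll": 0},{"x": 0,"y": 0,"z": 0.25,"roll": 0},{"x": 0,"y": 0,"z": 0.257,"roll": 0},{"x": 0,"y": 0,"z": 0.257,"roll": 0}]}}

```text
clock: 80.0
ee_pos: [0.4494, -0.3251, 0.0619]
tool_rot: [2.637, 1.706, 0.0]
force: [-0.3, 0.5, -0.3]
grip_width: 0.09
grasp_force: 0.0
```

Request:
{"fn": "send_rows", "kwargs": {"plan": [{"x": 0,"y": 0,"z": 0,"roll": 0},{"x": 0,"y": 0,"z": 0,"roll": 0},{"x": 0,"y": 0,"z": 0,"roll": 0},{"x": 0,"y": 0,"z": 0,"roll": 0},{"x": 0,"y": 0,"z": 0,"roll": 0}], "gripper": 0, "grip_force": 10}}

```text
clock: 80.62
ee_pos: [0.4492, -0.3249, 0.0613]
tool_rot: [2.637, 1.706, 0.0]
force: [0.4, -0.4, 1.4]
grip_width: 0.052
grasp_force: 9.9
```

Request:
{"fn": "send_rows", "kwargs": {"plan": [{"x": 0,"y": 0,"z": 0,"roll": 0},{"x": 0,"y": 0,"z": -0.1,"roll": 0},{"x": 0,"y": 0,"z": -0.3,"roll": 0},{"x": 0,"y": 0,"z": -0.5,"roll": 0},{"x": 0,"y": 0,"z": -0.65,"roll": 0}], "grip_force": 20}}

```text
clock: 81.25
ee_pos: [0.449, -0.3248, 0.2587]
tool_rot: [2.637, 1.706, 0.001]
force: [1.3, -0.8, -0.4]
grip_width: 0.0523
grasp_force: 19.9
```

Request:
{"fn": "send_rows", "kwargs": {"plan": [{"x": 0.823,"y": 0,"z": 0,"roll": 0},{"x": 0.823,"y": 0,"z": 0,"roll": 0},{"x": 0.823,"y": 0,"z": 0,"roll": 0},{"x": 0.823,"y": 0,"z": 0,"roll": 0},{"x": 0.823,"y": 0,"z": 0,"roll": 0}]}}

```text
clock: 81.88
ee_pos: [0.5511, -0.0964, 0.2556]
tool_rot: [-2.633, -1.712, 0.0]
force: [0.7, -1.0, -0.6]
grip_width: 0.0521
grasp_force: 19.9
```

Request:
{"fn": "send_rows", "kwargs": {"plan": [{"x": 0.823,"y": 0,"z": 0,"roll": -0.116},{"x": 0.823,"y": 0,"z": 0,"roll": -0.116},{"x": 0.823,"y": 0,"z": 0,"roll": -0.116},{"x": 0.823,"y": 0,"z": 0,"roll": -0.116},{"x": 0.823,"y": 0,"z": 0,"roll": -0.116}]}}

```text
clock: 82.5
ee_pos: [0.6521, 0.1279, 0.2547]
tool_rot: [-1.849, -2.538, 0.002]
force: [-0.1, -0.4, -1.1]
grip_width: 0.052
grasp_force: 19.9
```

```bash
python3 -c "
from h import *
s=bot.read_state();print(s['grip_width'],s['force']);go([.6528,.1254,.1161],17.45)"
```

```text
0.05204158935233122 [-0.10305709 -0.42099671 -1.0500341 ]
shift [-9.000e-03  3.000e-04  4.621e-01] roll 0.0011 cur closing heading 17.85 tcp [0.6521 0.1279 0.2547]
```

Request:
{"fn": "send_rows", "kwargs": {"plan": [{"x": -0.003,"y": 0,"z": 0.03,"roll": 0},{"x": -0.003,"y": 0,"z": 0.12,"roll": 0},{"x": -0.003,"y": 0,"z": 0.22,"roll": 0},{"x": -0.003,"y": 0,"z": 0.32,"roll": 0},{"x": -0.003,"y": 0,"z": 0.4,"roll": 0}]}}

```text
clock: 83.12
ee_pos: [0.6511, 0.1226, 0.1344]
tool_rot: [-1.86, -2.531, 0.001]
force: [0.3, -0.2, -0.9]
grip_width: 0.0519
grasp_force: 19.9
```

Request:
{"fn": "send_rows", "kwargs": {"plan": [{"x": 0,"y": 0,"z": 0.03,"roll": 0},{"x": 0,"y": 0,"z": 0.05,"roll": 0},{"x": 0,"y": 0,"z": 0.06,"roll": 0},{"x": 0,"y": 0,"z": 0.07,"roll": 0},{"x": 0,"y": 0,"z": 0.07,"roll": 0}]}}

```text
clock: 83.75
ee_pos: [0.652, 0.1247, 0.1157]
tool_rot: [1.856, 2.534, 0.001]
force: [-0.7, -0.1, 2.0]
grip_width: 0.0519
grasp_force: 20.0
```

Request:
{"fn": "send_rows", "kwargs": {"plan": [{"x": 0,"y": 0,"z": 0,"roll": 0},{"x": 0,"y": 0,"z": 0,"roll": 0}]}}

```text
clock: 84.0
ee_pos: [0.652, 0.1247, 0.1157]
tool_rot: [1.856, 2.534, 0.001]
force: [-0.4, -0.2, 4.8]
grip_width: 0.0521
grasp_force: 20.0
```

Contact at the expected height. Release, rise and check all three.

Request:
{"fn": "send_rows", "kwargs": {"plan": [{"x": 0,"y": 0,"z": 0,"roll": 0},{"x": 0,"y": 0,"z": 0,"roll": 0},{"x": 0,"y": 0,"z": 0,"roll": 0},{"x": 0,"y": 0,"z": -0.2,"roll": 0},{"x": 0,"y": 0,"z": -0.4,"roll": 0}], "gripper": 84}}

```text
clock: 84.62
ee_pos: [0.6514, 0.1246, 0.2361]
tool_rot: [-1.856, -2.534, 0.001]
force: [0.3, 1.0, -0.4]
grip_width: 0.0842
grasp_force: 0.0
```

Request:
{"fn": "send_rows", "kwargs": {"plan": [{"x": 0,"y": 0,"z": -0.1,"roll": 0},{"x": 0,"y": 0,"z": -0.1,"roll": 0},{"x": 0,"y": 0,"z": -0.1,"roll": 0},{"x": 0,"y": 0,"z": -0.1,"roll": 0}]}}

```text
clock: 85.12
ee_pos: [0.6515, 0.1246, 0.2634]
tool_rot: [-1.855, -2.533, 0.002]
force: [0.4, 0.7, 0.1]
grip_width: 0.0843
grasp_force: 0.0
```

```bash
python3 -c "
from h import *
for p in((.5783,.3645),(.6153,.2445),(.652,.1247)): hung(*p)
print(bot.read_state()['grip_width'],bot.read_state()['clock'])"
```

```text
pred top centre 384 197 front-bottom [380.2 227. ]
378 grey rows [188] [227] brightness [125, 212, 209, 208, 213, 212, 213, 183, 103, 88, 110, 125, 143, 140, 142, 140, 142, 140, 126, 128, 163, 153, 152]
384 grey rows [187] [223] brightness [204, 208, 209, 207, 209, 210, 209, 208, 166, 126, 144, 144, 143, 143, 144, 141, 140, 138, 132, 196, 190, 204, 204]
390 grey rows [191] [218] brightness [126, 130, 196, 211, 211, 210, 208, 178, 122, 145, 143, 147, 143, 144, 143, 142, 138, 123, 127, 184, 205, 204, 205]
row 197 grey cols [368] [395]
row 207 grey cols [365] [394]
row 217 grey cols [361] [390]
pred top centre 339 208 front-bottom [337.8 238.5]
333 grey rows [202] [240] brightness [122, 125, 203, 207, 209, 211, 212, 209, 205, 120, 90, 94, 103, 112, 120, 133, 141, 138, 138, 140, 121, 124, 139]
339 grey rows [200] [238] brightness [124, 193, 211, 207, 209, 214, 210, 206, 210, 211, 133, 140, 141, 144, 143, 140, 144, 141, 141, 125, 141, 157, 178]
345 grey rows [201] [236] brightness [125, 151, 214, 210, 214, 209, 211, 207, 206, 168, 130, 141, 142, 144, 143, 145, 144, 143, 141, 129, 191, 197, 199]
row 208 grey cols [325] [350]
row 218 grey cols [323] [358]
row 228 grey cols [320] [350]
pred top centre 293 220 front-bottom [293.1 250.6]
287 grey rows [213] [252] brightness [129, 126, 210, 207, 206, 208, 212, 212, 209, 211, 170, 139, 137, 144, 139, 143, 140, 140, 139, 140, 130, 135, 122]
293 grey rows [212] [250] brightness [126, 201, 211, 206, 207, 212, 212, 212, 209, 211, 134, 143, 142, 141, 143, 142, 142, 142, 144, 139, 125, 125, 149]
299 grey rows [212] [248] brightness [126, 193, 207, 209, 209, 209, 208, 208, 209, 143, 132, 143, 141, 143, 143, 144, 143, 145, 142, 118, 195, 193, 197]
row 220 grey cols [279] [303]
row 230 grey cols [279] [313]
row 240 grey cols [275] [304]
0.08381294108753087 85.275
```

```bash
python3 -c "
from workcell import bot
print(bot.job_done())"
```

```text
the job is handed in; nothing more can be done
None
```

Job handed in at about 85 s: both posts are home with their buttons showing through the holes, and all three beakers hang upside down (left post, peg, right post). The left-post beaker looked shifted or turned by a few millimetres at the last check, which should still be within tolerance. The hand-in returned no verdict.

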